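# Lever open the parts tin and lay the palette knife on the sloped rest

## Task

Lever up the lid of the steel tin with the palette knife: get the blade under the tab at the front of the lid and swing the lid over until it stands fully open by itself. Then lay the knife in the empty middle slot of the sloped tool rest, handle down towards the toe board and blade up, guiding it into the slot before you let go, and leave the other tools, the jar and the tube as they are.

Things in the scene. Friction and masses are not known exactly. Their poses are not given: they have to be found in the camera images.
- palette_knife: Palette knife, 163 mm long, 35 g, at first lying flat. Dark wooden handle 100 long, 14 wide, 14 high; then a thin steel neck to 68 mm ahead of the origin and a blade 16 wide, 1.8 thick from there to 113 mm. Origin: middle of the handle, on its axis (7 mm above the worktop when lying). x along the knife to the tip, y across the blade, z out of its flat (up when lying).
- knife_tip (a point): End of the knife's blade, 113 mm ahead of the knife's origin; axes as the knife's.
- tin: Steel tin with hinged lid, fixed. Body 84 deep (x), 116 wide (y), 64 high; lid 89 x 121 outside, top at 69, skirt down to 56 mm, 2.5 mm outside the body. A bead at 40 mm height stands 1.6 mm out of the front wall. Origin: on the worktop under the middle of the front wall. x from front to hinge side (away from the robot), y along the front, z up.
- tab (a point): Underside of the lid's thumb tab, a flat 2 mm thick, 44 mm wide, at the middle of the lid's front edge, sticking 11 mm out in front of the skirt (13.5 mm in front of the body wall). The point lies 4 mm out from the skirt, 56 mm above the worktop while shut; it moves with the lid. Free below the tab down to the bead: 14 mm.
- tin_hinge (a point): Middle of the lid's hinge line, behind the tin, 88.5 mm in x and 60 mm in z from the tin's origin; axes as the tin's. The lid turns about its y; the tab is 95 mm from it.
- tin_lid (a joint): Opening angle of the lid, rad: 0 shut, 1.57 upright, 1.95 leaning back against its stop. Light friction: low down it falls shut again, from about 0.9 on it stays.
- tool_rest: Wooden tool rest, fixed: base plate 116 x 150 x 8 mm, legs, and a frame sloping up at 30 degrees away from the robot with two notched cross bars. Origin on the worktop, 28 mm behind the base's front edge, mid width. x from the low front to the high rear, y along the bars, z up.
- free_slot (a point): Empty middle slot: where the knife's origin lies when seated, 25 mm in x, 58 mm in z from the rest's origin. x up along the slot (30 degrees above level), y across, z square out. Bars 10 thick at x = -42 and +36 mm; slot floor 7 mm below the point, 20 wide, sides flaring at 45 degrees to 3.5 mm above it. Toe board face at x = -51.5, 4 mm above the point. Next slots 41 mm to either side.
- needle_file: Needle file with a grip, 155 x 9 x 8 mm, lying in the slot on one side (-y) of the rest; stays there.
- fine_brush: Fine brush, 126 x 8 mm, lying in the slot on the other side (+y) of the rest; stays there.
- paint_jar: Small paint jar, 30 mm across, 39 high, standing at the left; stays there.
- putty_tube: Putty tube, 101 x 34 x 21 mm, lying near the front on the right; stays there.

How it is judged (in metres and radians):
On the way, in this order (a step that is already met when the one before it is completed fails the run):
1. the knife's blade carries the lid up (lid past 0.25 rad, knife touching it, fingers not) (value of joint tin_lid above 0.25 rad and contact force between palette_knife and tin_lid above 0.05 N and contact force between the fingers and tin_lid below 0.05 N), for 0.05 s.
2. the lid stands open (past 1.4 rad) with nothing touching it (value of joint tin_lid above 1.4 rad and contact force between each of palette_knife, the arm and tin_lid below 0.01 N), for 0.3 s.
3. the knife is guided down into the middle slot, still held by the fingers (y of palette_knife in the frame of free_slot between -0.008 and 0.008 m and z of palette_knife in the frame of free_slot below 0.009 m and x of knife_tip in the frame of free_slot above 0.08 m and angle between the x axis of palette_knife and the x axis of free_slot, either way round below 0.2 rad and contact force between the fingers and palette_knife above 0.3 N), for 0.1 s.
At the end, for the whole second after the job is handed in: The lid stands open (1.4 rad or more); the knife lies still in both notches of the middle slot of the rest, blade up, its handle's middle within 6 mm across, 5 mm in height and -10 to +20 mm along of the slot's point, its axis within 0.1 rad of the slot (value of joint tin_lid above 1.4 rad and x of palette_knife in the frame of free_slot between -0.01 and 0.02 m and y of palette_knife in the frame of free_slot between -0.006 and 0.006 m and z of palette_knife in the frame of free_slot between -0.005 and 0.005 m and x of knife_tip in the frame of free_slot above 0.09 m and angle between the x axis of palette_knife and the x axis of free_slot, either way round below 0.1 rad and linear speed of palette_knife below 0.01 m/s); the robot touches nothing.
It fails at once if a tool in the rest, the jar or the tube is moved by more than 25 mm (distance of any of needle_file, fine_brush, paint_jar, putty_tube from where it was at the start of the episode above 0.025 m).
It also fails if it takes over 51 s, if anything falls off the work surface, if the arm or the gripper's body presses on something with over 40 N, if the wrist force passes 120 N, or if a joint passes its speed limit or range.

## Robot

A 6-joint arm with a two-finger parallel gripper is mounted at the origin on a cart in front of the work surface, level with it; the furniture and walls round the work are solid. World frame = base frame: x ahead of the robot, y to its left, z up, the work surface at z = 0. Lengths are in mm, angles in rad, forces in N, time in s.
With the tool pointing down it reaches from about 400 to 925 mm from the base axis. Payload 12.5 kg.
Tool frame: the origin (TCP) lies midway between the tips of the shut fingers; the grasp point (between the pads) lies behind it (grip_point_offset is the z of the grasp point in the tool frame, in mm); z points along the fingers, y is the line along which they close (so a half turn about z gives the same grasp; the last joint's range is limited). The gripper opens to 95 mm and grips with 3 to 60 N. Pads are 20 mm wide; open, the fingers measure 119 mm over their backs; the gripper's body (75 mm by 180 mm) begins 59 mm behind the grasp point.
Start: joints at [-1.312, 0.491, 1.559, -0, 1.092, -0.106], TCP at [223.001, -583.885, 178.661] pointing down, gripper open.
Joint ranges: [-3.1, 3.1], [-0.84, 2.19], [0.05, 2.79], [-1.13, 4.28], [0.06, 2.93], [-2.69, 2.69]. Speed limits (rad/s): [2.22, 2.22, 2.79, 3.14, 3.14, 3.14].

## Interface

Orientations are given as a rotation vector (axis times angle).
In Python, from station import observe, snapshot, calibration, hand_in, grip_point_offset gives the robot as it stands.
- The arm moves only by the shell command python3 -m pendant 'ROWS' [FORCE]. ROWS is JSON, a list of rows, each an object of numbers: "dx", "dy", "dz": the shift along the world's x, y, z in mm; "rx", "ry", "rz": the turn, a rotation vector about the world's x, y, z in rad; "gripper": the opening, from -1 (shut) to 1 (fully open). In form: [{"dx": .., "dy": .., "dz": .., "rx": .., "ry": .., "rz": .., "gripper": ..}, ...]. A call has exactly 5 rows; each row shifts and turns the commanded pose from where the row before left it; what a row does not reach is not made up. A row lasts 1/10 s, in which the tool goes at most 50 mm and 8.59 degrees, less where a joint would pass 70% of its speed; a pose out of reach is approached as far as the arm can. A call is refused whole if a number of a shift passes 50 or a number of a turn 0.15, either way. A call with a gripper value outside its range is refused whole. The fingers move at their own pace and stop on an object; FORCE is the grip in N (left out, the last holds). Time passes only in rows, so rows that do not move let the fingers close, or fill a call up. It gives the time, the measured TCP pose, the force, the opening and the grip force at its end, in the units of the state.
- observe(): the state, without advancing time (a new reading comes with each control period).
- snapshot(name): name is "side" or "top" or "wrist"; returns the picture (400x640x3 uint8, red, green, blue); there is no depth.
- calibration(name): a dict with "fovy" (degrees; the focal length in pixels is half the picture's height over the tangent of half this angle, whatever the lens; pixels are square), "cx", "cy" (the principal point, pixels), "distortion" ([k1, k2, p1, p2, k3] as OpenCV has them; the pictures are not rectified), "R" (3x3) and "t" (3): a world point X has camera coordinates R X + t; the wrist camera has in their place "T_tool_cam" (4x4, takes a point from camera to tool coordinates, whose origin is the TCP and whose axes are the flange's). Camera axes: x right, y down, z forward; pixel columns grow to the right and rows downward; lengths in mm; the calibration is good to about 2 mm. A picture is of the moment at which its call begins: read the wrist's pose just before it. calibration takes no time and is no camera call.
- hand_in(): hands the job in; it is judged then, once.
The state is a dict: "t": time; "joints": joint angles; "qd": joint speeds; "tau": joint torques, N m; "eef_pos": TCP position; "tcp_rot": TCP orientation; "wrist_force": force on the tool from outside, world axes, zero at the start; "ft_torque": the same for the moment, N m; "gripper_width": finger opening in mm; "grasp_force": force on a finger pad.
Only numpy, scipy, OpenCV 4.12 (cv2) and the standard library are available. Lean on these libraries where they do the work, as an engineer would, in place of code of your own. Each camera call takes 0.05 s, during which the arm holds its last target. There are 200 camera calls.

## Working session

There is one attempt and no reset: what is moved stays moved. The work goes in short steps, Python scripts to look and compute and a shell command to move; the robot and the scene stay as the last step left them, time stands still between calls to the robot, and variables do not carry over. Pictures are saved under pics/ and viewed, at most 10 in all, crops included, and the job is handed in when it is done.

```bash
mkdir -p pics; cat > h.py <<'E'
import numpy as np, cv2
from station import *
def K(c):
    f=200/np.tan(np.radians(c['fovy'])/2); return np.array([[f,0,c['cx']],[0,f,c['cy']],[0,0,1]])
def ext(c,st=None):
    if 'R' in c: return np.array(c['R']),np.array(c['t'])
    T=np.eye(4);T[:3,:3]=cv2.Rodrigues(np.array(st['tcp_rot'],float))[0];T[:3,3]=st['eef_pos']
    W=np.linalg.inv(T@np.array(c['T_tool_cam']));return W[:3,:3],W[:3,3]
def ray(c,uv,st=None):
    R,t=ext(c,st)
    p=cv2.undistortPointsIter(np.array([[uv]],float),K(c),np.array(c['distortion'],float),None,None,(3,50,1e-9))[0,0]
    d=R.T@np.array([p[0],p[1],1]);return -R.T@t,d/np.linalg.norm(d)
def atz(c,uv,z,st=None):
    o,d=ray(c,uv,st);return o+d*(z-o[2])/d[2]
def tri(rays):
    A=0;b=0
    for o,d in rays:
        P=np.eye(3)-np.outer(d,d);A=A+P;b=b+P@o
    x=np.linalg.solve(A,b);return x,[np.linalg.norm(np.cross(d,x-o)) for o,d in rays]
def proj(c,X,st=None):
    R,t=ext(c,st);return cv2.projectPoints(np.array(X,float).reshape(-1,3),cv2.Rodrigues(R)[0],t,K(c),np.array(c['distortion'],float))[0].reshape(-1,2)
E
python3 - <<'E'
from h import *
s=observe();print(s,grip_point_offset)
for n in('top','side','wrist'):
    im=snapshot(n);cv2.imwrite(f'pics/{n}0.png',im[:,:,::-1]);c=calibration(n);print(n,c['fovy'],c['distortion'])
    if 'R' in c: print(ext(c)[0].T@-ext(c)[1], c['R'][2])
a=cv2.imread('pics/top0.png');b=cv2.imread('pics/side0.png')
E
```

```text
{'t': 0.0, 'joints': array([-1.31157918e+00,  4.91554121e-01,  1.55949312e+00,  5.71699225e-06,
        1.09167517e+00, -1.05583588e-01]), 'qd': array([-0.0006241 , -0.00016683,  0.00058551,  0.00043152, -0.00122806,
        0.00012335]), 'tau': array([ 2.86324808e-03, -6.12637067e+01, -2.58175421e+01,  6.94180978e-02,
        4.82706015e-02, -1.03882101e-04]), 'eef_pos': array([ 222.93206652, -583.56842829,  178.05010677]), 'tcp_rot': array([-3.08836978e+00, -5.69647038e-01,  1.28197727e-04]), 'wrist_force': array([ 0.57762618, -0.73139215,  0.99279924]), 'ft_torque': array([-0.02041472,  0.05056232, -0.00404464]), 'grasp_force': 0.0, 'gripper_width': 94.79681328103908} -18.8
top 48.14354951336929 [-0.06753855  0.          0.          0.          0.        ]
[ 336.20893773  -61.03185819 1083.08979553] [ 0.20562784  0.01748416 -0.97847406]
side 49.15437653861508 [0.02961818 0.         0.         0.         0.        ]
[-124.64299704  460.53988489  601.65352421] [ 0.67066233 -0.52448736 -0.52452364]
wrist 58.25817412636399 [0.00561262 0.         0.         0.         0.        ]
```

View pics/top0.png

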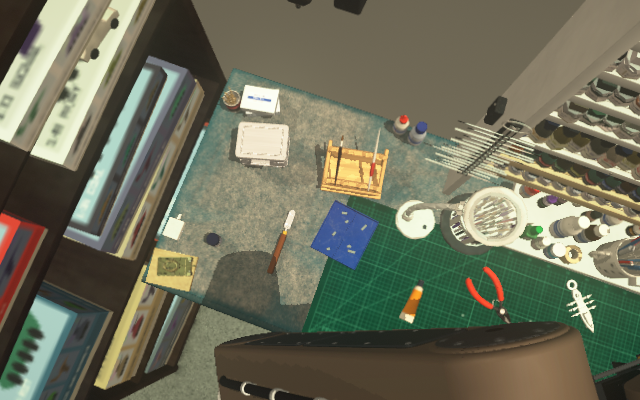

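View pics/side0.png

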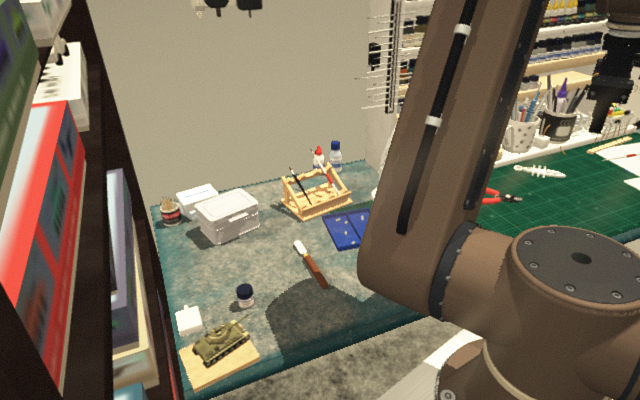

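The top view shows the tin at (263,145) with its tab at (265,162), the rest at (355,172), the knife from (271,272) to (291,211), the jar at (212,239) and the tube at (411,303). The side view shows the same things. I'll enlarge these for pixel readings.

```bash
python3 - <<'E'
from h import *
def crop(n,x0,y0,w,h,s,out):
    a=cv2.imread(n)[y0:y0+h,x0:x0+w];a=cv2.resize(a,None,fx=s,fy=s,interpolation=cv2.INTER_CUBIC)
    for i in range(0,w,20): cv2.putText(a,str(x0+i),(i*s,8),0,.33,(0,255,255),1);cv2.line(a,(i*s,10),(i*s,16),(0,255,255),1)
    for i in range(0,h,20): cv2.putText(a,str(y0+i),(0,i*s+4),0,.33,(0,255,255),1)
    cv2.imwrite(out,a)
crop('pics/top0.png',230,115,160,120,5,'pics/topc.png')
crop('pics/side0.png',190,160,165,120,5,'pics/sidec0.png')
a=cv2.imread('pics/sidec0.png')[:,:800];cv2.imwrite('pics/sidec.png',a)
E
```

```text
(no output)
```

View pics/topc.png

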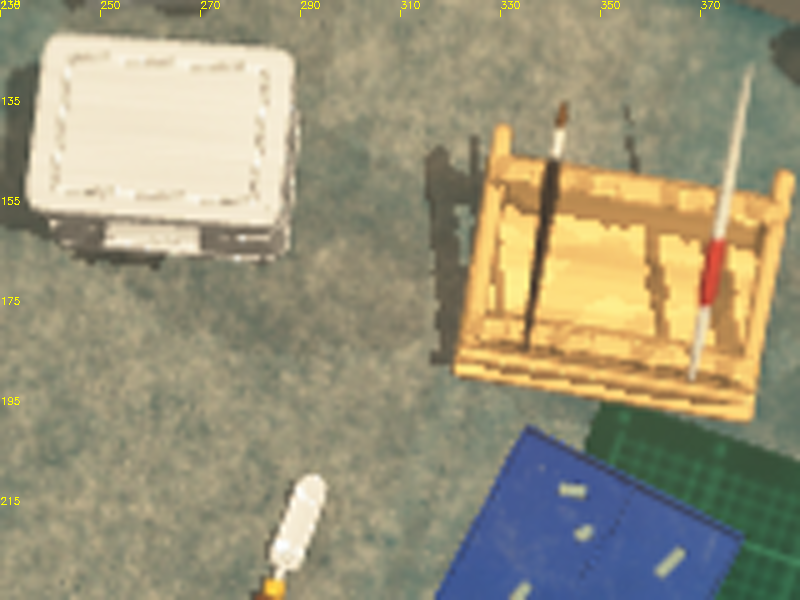

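View pics/sidec.png

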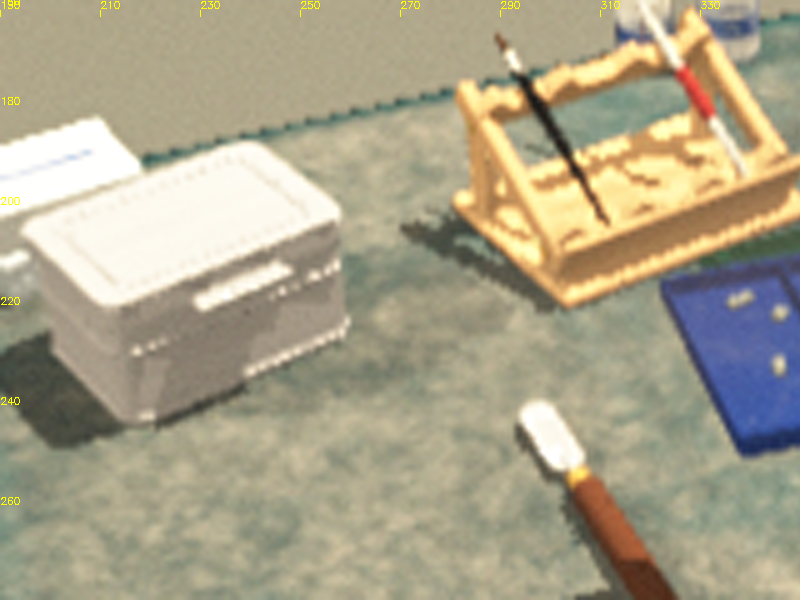

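Crops: lid corners in the top view are about (236,156), (287,159), (239,122), (289,125), with the tab front at (251–270,165). In the side view the tab is at (230,222)–(248,215). The rest's posts are at (331,140) and (387,149) from above, and (283,177) and (328,163) from the side. The knife tip is at (293,210) from above and (298,241) from the side.

```bash
python3 - <<'E'
from h import *
t=calibration('top');s=calibration('side')
P={'lidFL':((236,156.4),(194.4,206)),'lidFR':((287,159.4),(212.4,221)),
'tabL':((251,164.6),(230,222.2)),'tabR':((270,165),(248.4,214.6)),
'lFL':((236,156.4),(212.4,221)),'lFR':((287,159.4),(258,203)),'lBL':((239,122),(194.4,206)),'lBR':((288.6,124.6),(239,188.6)),
'postL':((330.6,140.4),(283,177)),'postR':((387,149.4),(328,163)),
'toeL':((321,190),(302,217)),'tip':((293,210.4),(297.6,240.6)),'butt':((271,272),(324,287))}
for k,(a,b) in P.items():
    x,e=tri([ray(t,a),ray(s,b)]);print(k,x.round(1),np.round(e,1))
print(atz(t,(293,210.4),7),atz(t,(271,272),7),atz(t,(212,239),30),atz(t,(411,303),10))
print(calibration('wrist')['T_tool_cam'])
E
```

```text
lidFL [643.3 178.6 104.2] [20.8 20.8]
lidFR [692.4  96.9   2.3] [49.9 49.9]
tabL [628.9 133.2  54.6] [0.4 0.4]
tabR [631.1  86.9  53.8] [0.7 0.7]
lFL [642.  168.1  66.8] [0.7 0.7]
lFR [647.6  48.5  60.7] [1.3 1.3]
lBL [729.3 171.4  64.4] [1.8 1.8]
lBR [733.8  51.8  62.8] [0.5 0.5]
postL [697.7 -53.4  72.7] [1.4 1.4]
postR [ 686.6 -189.1   71.2] [2.2 2.2]
toeL [592.  -36.6  12.7] [2.6 2.6]
tip [533.6  24.3   6.5] [1.8 1.8]
butt [382.8  65.4  -0.7] [1.4 1.4]
[534.73868766  25.57079138   7.        ] [381.543814    63.54659762   7.        ] [445.57595462 208.88517656  30.        ] [ 336.54188405 -272.24863673   10.        ]
[[ 7.02309365e-04 -9.57682741e-01 -2.87825075e-01  8.08950218e+01]
 [ 9.99999735e-01  6.17480703e-04  3.85506950e-04 -1.29159881e-01]
 [-1.91466923e-04 -2.87825269e-01  9.57682921e-01 -2.05451791e+02]
 [ 0.00000000e+00  0.00000000e+00  0.00000000e+00  1.00000000e+00]]
```

Measured heights agree with the given ones: lid about 65, tab 54, knife 6. The tin's yaw is about +0.05 and the rest's about -0.08. I'm moving to get wrist views.

```bash
python3 -m pendant '[{"dx":15,"dy":45,"dz":30,"rz":-0.04,"gripper":1},{"dx":15,"dy":45,"dz":30,"rz":-0.04,"gripper":1},{"dx":15,"dy":45,"dz":30,"rz":-0.04,"gripper":1},{"dx":15,"dy":45,"dz":30,"rz":-0.04,"gripper":1},{"dx":15,"dy":45,"dz":30,"rz":-0.04,"gripper":1}]'
python3 -m pendant '[{"dx":18,"dy":45,"rz":-0.04,"gripper":1},{"dx":18,"dy":45,"rz":-0.04,"gripper":1},{"dx":18,"dy":45,"rz":-0.04,"gripper":1},{"dx":18,"dy":45,"rz":-0.04,"gripper":1},{"dx":18,"dy":45,"rz":-0.04,"gripper":1}]'
python3 -m pendant '[{"dx":40,"dy":35,"dz":-15,"rz":-0.04,"gripper":0.5},{"dx":40,"dy":35,"dz":-15,"rz":-0.04,"gripper":-0.2},{"dx":40,"dy":35,"dz":-15,"rz":-0.04,"gripper":-0.2},{"dx":40,"dy":30,"dz":-15,"rz":-0.04,"gripper":-0.2},{"dx":40,"dy":0,"dz":-15,"rz":-0.04,"gripper":-0.2}]'
python3 - <<'E'
from h import *
import pickle
snapshot('wrist');snapshot('wrist')
s=observe();im=snapshot('wrist');pickle.dump(s,open('wA.pkl','wb'));print(s['eef_pos'],s['tcp_rot'],s['gripper_width'],s['t'])
cv2.imwrite('pics/wA.png',cv2.resize(im[:,:,::-1],None,fx=1.25,fy=1.25,interpolation=cv2.INTER_CUBIC))
E
```

```text
[ 222.95382541 -583.73524183  178.37950259] [-3.08898509e+00 -5.69749142e-01  6.44440040e-05] 94.92208526811646 0.25validation failed for argument at $[0]...
validation failed for argument at $[0]...
validation failed for argument at $[0]...
```

View pics/wA.png

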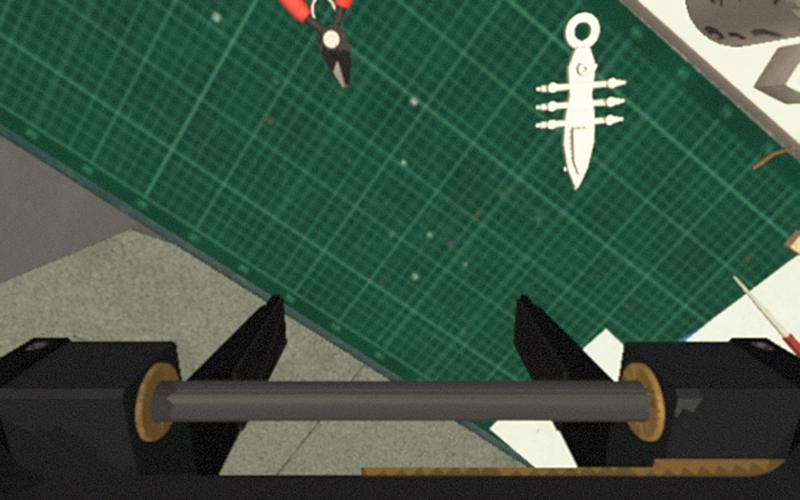

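The moves were refused because every row needs all seven keys. The wrist picture still shows the start area: cutting mat, with the fingers at the bottom near (280,300) and (520,300).

```bash
python3 -m pendant '[{"dx":15,"dy":45,"dz":30,"rx":0,"ry":0,"rz":-0.04,"gripper":1},{"dx":15,"dy":45,"dz":30,"rx":0,"ry":0,"rz":-0.04,"gripper":1},{"dx":15,"dy":45,"dz":30,"rx":0,"ry":0,"rz":-0.04,"gripper":1},{"dx":15,"dy":45,"dz":30,"rx":0,"ry":0,"rz":-0.04,"gripper":1},{"dx":15,"dy":45,"dz":30,"rx":0,"ry":0,"rz":-0.04,"gripper":1}]' && 
python3 -m pendant '[{"dx":18,"dy":45,"dz":0,"rx":0,"ry":0,"rz":-0.04,"gripper":1},{"dx":18,"dy":45,"dz":0,"rx":0,"ry":0,"rz":-0.04,"gripper":1},{"dx":18,"dy":45,"dz":0,"rx":0,"ry":0,"rz":-0.04,"gripper":1},{"dx":18,"dy":45,"dz":0,"rx":0,"ry":0,"rz":-0.04,"gripper":1},{"dx":18,"dy":45,"dz":0,"rx":0,"ry":0,"rz":-0.04,"gripper":1}]' &&
python3 -m pendant '[{"dx":35,"dy":35,"dz":-15,"rx":0,"ry":0,"rz":-0.04,"gripper":0.5},{"dx":35,"dy":35,"dz":-15,"rx":0,"ry":0,"rz":-0.04,"gripper":-0.2},{"dx":35,"dy":35,"dz":-15,"rx":0,"ry":0,"rz":-0.04,"gripper":-0.2},{"dx":35,"dy":30,"dz":-15,"rx":0,"ry":0,"rz":-0.04,"gripper":-0.2},{"dx":35,"dy":0,"dz":-15,"rx":0,"ry":0,"rz":-0.04,"gripper":-0.2}]'
python3 - <<'E'
from h import *
import pickle
snapshot('wrist');snapshot('wrist')
s=observe();im=snapshot('wrist');pickle.dump(s,open('wA.pkl','wb'));print(s['eef_pos'],s['tcp_rot'],s['gripper_width'],s['t'])
cv2.imwrite('pics/wA.png',cv2.resize(im[:,:,::-1],None,fx=1.25,fy=1.25,interpolation=cv2.INTER_CUBIC))
E
```

```text
t: 0.8
eef_pos: [290.0, -381.7, 313.3]
tcp_rot: [3.131, 0.255, 0.0]
wrist_force: [0.5, 0.3, 0.7]
gripper_width: 95.1
grasp_force: 0.0
t: 1.3
eef_pos: [380.0, -156.6, 312.5]
tcp_rot: [3.141, -0.059, 0.001]
wrist_force: [0.6, 0.2, 0.2]
gripper_width: 95.1
grasp_force: 0.0
t: 1.8
eef_pos: [552.5, -23.5, 238.4]
tcp_rot: [-3.12, 0.366, -0.0]
wrist_force: [-0.4, -0.3, 0.8]
gripper_width: 60.4
grasp_force: 0.0
[553.40718935 -25.80988747 235.95652793] [-3.11992653  0.3671955   0.00488612] 51.82035634091227 1.9
```

View pics/wA.png

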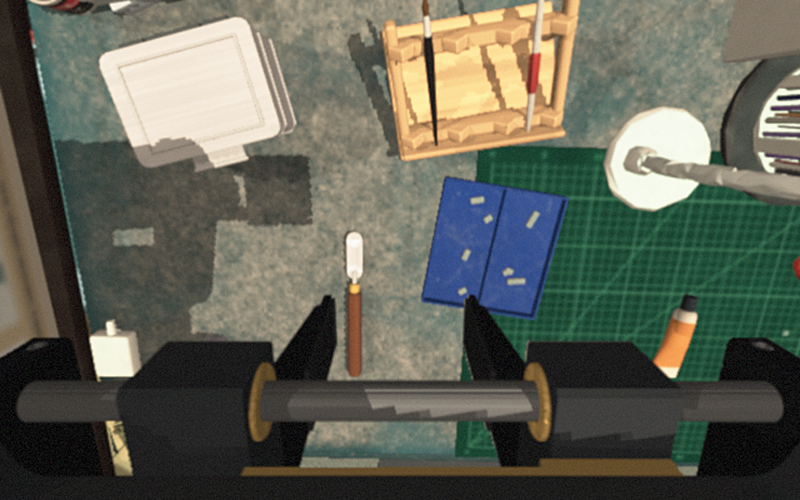

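The wrist view shows (800-wide px) the knife tip at (353,233) and its butt at (354,375). The tab front corners are (213,166) and (247,156). The rest's toe board runs (402,158)–(564,135), its rails end near (392,25) and (572,0), and the notched bars are visible.

```bash
python3 - <<'E'
from h import *
import pickle
from scipy.optimize import least_squares
st=pickle.load(open('wA.pkl','rb'));W=calibration('wrist');T=calibration('top');S=calibration('side')
q=lambda u,v:(u/1.25,v/1.25)
for n,p in(('tip',q(353.5,233)),('ferr',q(354.5,285)),('butt',q(354.5,376))): print(n,atz(W,p,7,st))
print('tip tri',tri([ray(W,q(353.5,233),st),ray(T,(293,210.4)),ray(S,(297.6,240.6))]))
print('butt tri',tri([ray(W,q(354.5,376),st),ray(T,(271,272))]))
lid=lambda x,y:[x,y,69]
m=[lid(-2.5,60.5),lid(-2.5,-60.5),lid(86.5,60.5),lid(86.5,-60.5),[-13.5,22,58],[-13.5,-22,58]]
obs=[(W,st,[q(147,167),q(284,127),q(99,57),q(243,15),q(213,166),q(247,157)]),
(T,None,[(236,156.6),(287.2,159.4),(238.5,121.5),(288.9,124.3),(251,164.6),(270,165)]),
(S,None,[(212.4,221),(258.2,203),(194.2,206),(239,188.4),(230,222.2),(248.4,214.6)])]
def w(p,m):
    c,s=np.cos(p[2]),np.sin(p[2]);m=np.array(m,float);return np.c_[p[0]+c*m[:,0]-s*m[:,1],p[1]+s*m[:,0]+c*m[:,1],m[:,2]+(p[3] if len(p)>3 else 0)]
def f(p,o=obs):return np.concatenate([(proj(c,w(p,m),s)-np.array(z)).ravel() for c,s,z in o])
for o in(obs,obs[:1],obs[1:]):
    r=least_squares(f,[645,110,.05,0],args=(o,),loss='soft_l1');print('tin',r.x.round(3),r.fun.reshape(-1,12).round(1))
# rest: rails upper ends, rail lower ends
for n,a,b in(('brushlow',q(436,143),(334,184.6)),('postL',q(388,22),(330.6,140.4)),('toeL',q(402,158),(321,190)),('toeR',q(564,135),(380.4,198.6))):
    print(n,tri([ray(W,a,st),ray(T,b)]))
cv2.imwrite('pics/rA.png',cv2.resize(cv2.imread('pics/wA.png')[0:170,375:590],None,fx=3.5,fy=3.5,interpolation=cv2.INTER_CUBIC))
E
```

```text
tip [532.39140743  25.93960395   7.        ]
ferr [478.39834507  39.42238883   7.        ]
butt [374.41245484  67.36317248   7.        ]
tip tri (array([532.86397541,  24.97096171,   7.60238815]), [np.float64(0.9076490994414252), np.float64(1.8118515985421657), np.float64(2.0379208866115155)])
butt tri (array([381.28490528,  63.23262104,  18.81356851]), [np.float64(1.0724161749914385), np.float64(1.072416174991427)])
tin [ 6.44054e+02  1.09034e+02  3.70000e-02 -5.32300e+00] [[ -0.3   0.7   0.    0.6  -1.3  -0.9   0.7  -4.2 -10.    0.6   1.4  -3.3]
 [ -0.2   1.4  -0.8   0.8   0.5   1.5  -0.2   0.7   1.1  -0.1   0.4   0.3]
 [ -0.1   1.9   1.1  -0.3  -0.9   0.5  -0.   -0.    1.2   0.1  -0.2   0.3]]
tin [ 6.44127e+02  1.12283e+02  3.20000e-02 -1.25060e+01] [[  0.3   0.3  -1.2   1.3   0.5   0.4   0.4  -1.5 -10.1   0.4   0.7  -3.2]]
tin [ 6.45667e+02  1.09343e+02  2.70000e-02 -5.09300e+00] [[-0.3  0.5 -0.9  0.3  0.8  0.6  0.1  0.3  1.  -0.9  0.3 -0.3]
 [-0.7  1.4  0.7 -0.5 -1.1 -0.1 -0.1 -0.3  0.6 -0.2 -0.7 -0. ]]
brushlow (array([601.07289718, -69.96337   ,  34.85045701]), [np.float64(0.8372887303014983), np.float64(0.8372887303014795)])
postL (array([697.38960052, -52.14202653,  76.25607738]), [np.float64(0.295326956730735), np.float64(0.29532695673076603)])
toeL (array([592.56045007, -38.22315662,   2.82466699]), [np.float64(0.10804979617363282), np.float64(0.10804979617362456)])
toeR (array([ 579.57380813, -185.29042829,   20.6087138 ]), [np.float64(0.9965680822251894), np.float64(0.9965680822252161)])
```

View pics/rA.png

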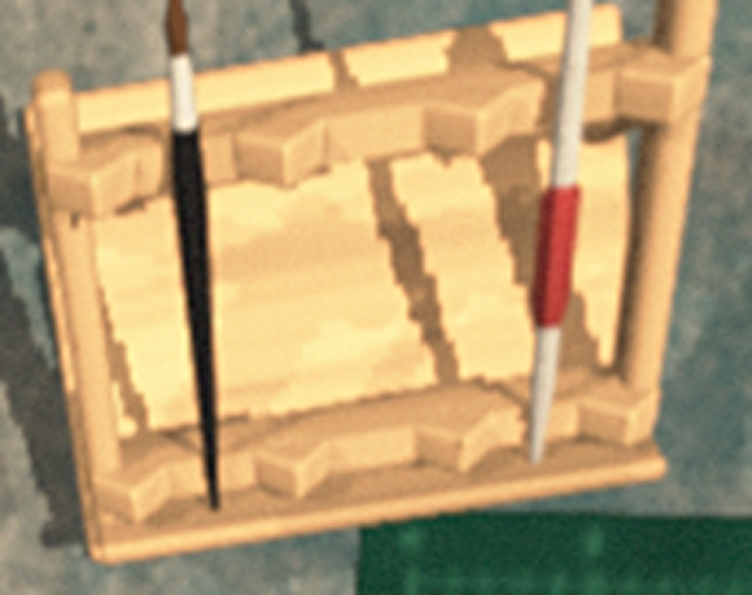

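The enlarged rest shows the middle slot's floors at about (373,449) on the lower bar and (376,129) on the upper bar, in crop px. The teeth are ridges either side at (293,480)/(455,455) and (285,165)/(465,130). Next I go down to the knife.

```bash
python3 -m pendant '[{"dx":-26,"dy":16,"dz":-31,"rx":0,"ry":0,"rz":-0.01,"gripper":0},{"dx":-26,"dy":16,"dz":-31,"rx":0,"ry":0,"rz":-0.01,"gripper":0},{"dx":-26,"dy":16,"dz":-31,"rx":0,"ry":0,"rz":0,"gripper":0},{"dx":-26,"dy":16,"dz":-31,"rx":0,"ry":0,"rz":0,"gripper":0},{"dx":-26,"dy":16,"dz":-31,"rx":0,"ry":0,"rz":0,"gripper":0}]'
python3 - <<'E'
from h import *
import pickle
from scipy.optimize import least_squares
snapshot('wrist');s=observe();im=snapshot('wrist');pickle.dump(s,open('wB.pkl','wb'));print(s['eef_pos'],s['tcp_rot'])
cv2.imwrite('pics/wB.png',cv2.resize(im[:,:,::-1],None,fx=1.25,fy=1.25,interpolation=cv2.INTER_CUBIC))
st=pickle.load(open('wA.pkl','rb'));W=calibration('wrist')
q=lambda u,v:((375+u/3.5)/1.25,v/3.5/1.25)
m=np.array([[-42,0,-7],[36,0,-7],[-42,20.5,3.5],[-42,-20.5,3.5],[36,20.5,3.5],[36,-20.5,3.5]])
o=np.array([q(373,449),q(376,129),q(293,480),q(455,455),q(287,165),q(465,130)])
R30=cv2.Rodrigues(np.array([0,-np.pi/6,0]))[0]
def f(p):
    Rz=cv2.Rodrigues(np.array([0,0,p[2]]))[0];X=(Rz@(R30@m.T+np.array([[0],[0],[58+p[3]]]))).T+[p[0],p[1],0]
    return (proj(W,X,st)-o).ravel()
r=least_squares(f,[615,-120,-.08,0]);print(r.x.round(3),r.fun.reshape(-1,2).round(1))
r=least_squares(lambda p:f([*p,0]),[615,-120,-.08]);print('slot pt',r.x.round(3),r.fun.reshape(-1,2).round(1))
E
```

```text
t: 2.45
eef_pos: [419.8, 53.1, 83.8]
tcp_rot: [-3.116, 0.401, -0.003]
wrist_force: [1.2, -0.7, -0.6]
gripper_width: 47.6
grasp_force: 0.0
[413.45391765  54.63987185  80.02803673] [ 3.11543925 -0.3996581  -0.01162105]
[ 6.37995e+02 -1.14989e+02 -8.50000e-02 -2.58300e+00] [[-1.2 -1.1]
 [-1.5  0.2]
 [ 0.3 -0.1]
 [ 0.8 -0.2]
 [-0.9  0.1]
 [ 2.4  0.9]]
slot pt [ 6.37917e+02 -1.14513e+02 -8.50000e-02] [[-1.1 -0.9]
 [-1.6 -0. ]
 [ 0.2  0.2]
 [ 1.   0.1]
 [-1.1 -0.1]
 [ 2.5  0.7]]
```

View pics/wB.png

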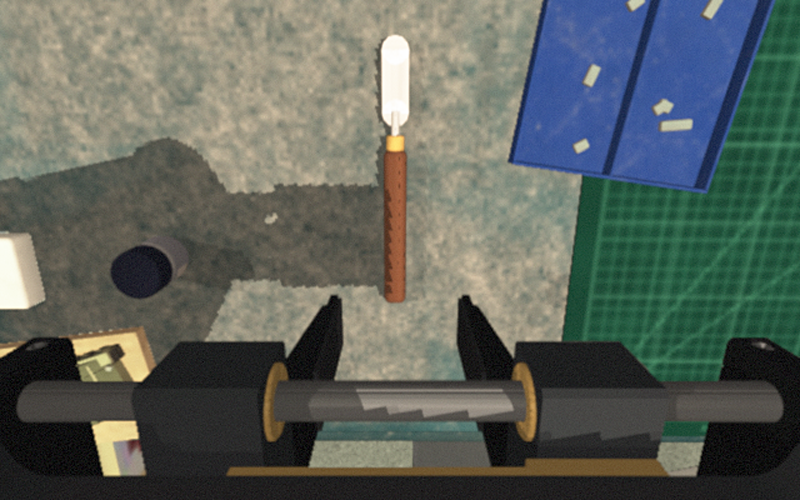

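The wrist view shows the knife well centred: tip at (395,36), blade end of the ferrule at (395,137), butt at (395,302).

```bash
python3 - <<'E'
from h import *
import pickle
B=pickle.load(open('wB.pkl','rb'));A=pickle.load(open('wA.pkl','rb'));W=calibration('wrist')
q=lambda u,v:(u/1.25,v/1.25)
tip=atz(W,q(395.5,36),7,B);bu=atz(W,q(395,302),7,B)
print(tip,bu,np.linalg.norm((tip-bu)[:2]),np.arctan2(*(tip-bu)[[1,0]]))
print(tri([ray(W,q(395.5,36),B),ray(W,q(353.5,233),A)]))
d=(tip-bu)/np.linalg.norm(tip-bu);print('origin',tip-113*d, bu+50*d)
R=cv2.Rodrigues(B['tcp_rot'])[0];print(R.round(3),np.arctan2(R[1,0],R[0,0]),observe()['eef_pos'])
E
```

```text
[533.14148487  25.27706283   7.        ] [375.62930422  67.02584553   7.        ] 162.95105985724874 -0.25909351219887883
(array([532.86975305,  25.45085573,   9.27279455]), [np.float64(0.11749072824855229), np.float64(0.1174907282486131)])
origin [423.91312864  54.22816293   7.        ] [423.96043529  54.21562425   7.        ]
[[ 0.968 -0.252 -0.007]
 [-0.252 -0.968  0.   ]
 [-0.007  0.002 -1.   ]] -0.2551780569415162 [416.12322563  53.87315739  81.98044206]
```

```bash
python3 -m pendant '[{"dx":4,"dy":0,"dz":-15,"rx":0,"ry":0,"rz":-0.003,"gripper":-0.2},{"dx":4,"dy":0,"dz":-15,"rx":0,"ry":0,"rz":0,"gripper":-0.2},{"dx":0,"dy":0,"dz":-15,"rx":0,"ry":0,"rz":0,"gripper":-0.2},{"dx":0,"dy":0,"dz":-15,"rx":0,"ry":0,"rz":0,"gripper":-0.2},{"dx":0,"dy":0,"dz":-8,"rx":0,"ry":0,"rz":0,"gripper":-0.2}]'
python3 -m pendant '[{"dx":0,"dy":0,"dz":0,"rx":0,"ry":0,"rz":0,"gripper":-0.2},{"dx":0,"dy":0,"dz":0,"rx":0,"ry":0,"rz":0,"gripper":-0.2},{"dx":0,"dy":0,"dz":0,"rx":0,"ry":0,"rz":0,"gripper":-0.2},{"dx":0,"dy":0,"dz":0,"rx":0,"ry":0,"rz":0,"gripper":-0.2},{"dx":0,"dy":0,"dz":0,"rx":0,"ry":0,"rz":0,"gripper":-0.2}]'
```

```text
t: 3.05
eef_pos: [429.8, 52.5, 15.9]
tcp_rot: [3.115, -0.405, 0.001]
wrist_force: [-0.6, 0.7, 0.5]
gripper_width: 38.4
grasp_force: 0.0
t: 3.55
eef_pos: [429.5, 53.1, 16.2]
tcp_rot: [3.115, -0.404, 0.001]
wrist_force: [-0.0, -0.3, 0.5]
gripper_width: 38.0
grasp_force: 0.0
```

```bash
python3 -m pendant '[{"dx":-5.5,"dy":1,"dz":-5,"rx":0,"ry":0,"rz":0,"gripper":-0.2},{"dx":0,"dy":0,"dz":-5,"rx":0,"ry":0,"rz":0,"gripper":-0.2},{"dx":0,"dy":0,"dz":-4,"rx":0,"ry":0,"rz":0,"gripper":-0.2},{"dx":0,"dy":0,"dz":0,"rx":0,"ry":0,"rz":0,"gripper":-1},{"dx":0,"dy":0,"dz":0,"rx":0,"ry":0,"rz":0,"gripper":-1}]' 50
python3 -m pendant '[{"dx":0,"dy":0,"dz":0,"rx":0,"ry":0,"rz":0,"gripper":-1},{"dx":0,"dy":0,"dz":0,"rx":0,"ry":0,"rz":0,"gripper":-1},{"dx":0,"dy":0,"dz":0,"rx":0,"ry":0,"rz":0,"gripper":-1},{"dx":0,"dy":0,"dz":0,"rx":0,"ry":0,"rz":0,"gripper":-1},{"dx":0,"dy":0,"dz":0,"rx":0,"ry":0,"rz":0,"gripper":-1}]'
```

```text
t: 4.05
eef_pos: [423.8, 54.1, 1.6]
tcp_rot: [3.115, -0.404, -0.001]
wrist_force: [0.1, 0.5, -0.5]
gripper_width: 27.3
grasp_force: 0.0
t: 4.55
eef_pos: [423.8, 54.1, 1.8]
tcp_rot: [3.115, -0.404, 0.0]
wrist_force: [-0.0, 0.8, 0.9]
gripper_width: 0.5
grasp_force: 0.0
```

The fingers shut without holding anything, so I'll look.

```bash
python3 - <<'E'
from h import *
im=snapshot('wrist');s=observe();print(s['gripper_width'],s['grasp_force'],s['eef_pos'])
im2=snapshot('side')
a=cv2.resize(im[100:330,180:460][:,:,::-1],None,fx=2,fy=2,interpolation=cv2.INTER_CUBIC)
b=cv2.resize(im2[200:330,240:400][:,:,::-1],(560,460),interpolation=cv2.INTER_CUBIC)
cv2.imwrite('pics/g1.png',np.vstack([a,b])[:, :] if False else cv2.resize(np.hstack([a,b]),(800,330)))
E
```

```text
0.07072498964422803 0.0 [423.8177854   54.0732063    1.82244373]
```

View pics/g1.png

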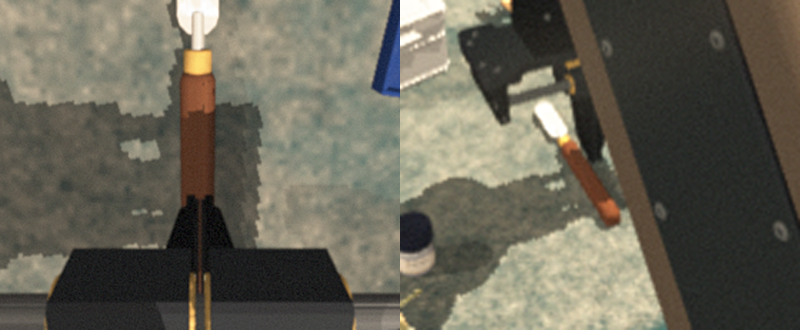

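The fingers are shut above the handle, with their tips at px (320,236) in the full image. The knife is unmoved. I'll check where the TCP should project.

```bash
python3 - <<'E'
from h import *
W=calibration('wrist');s=observe();R=cv2.Rodrigues(s['tcp_rot'])[0]
for z in(0,-10,-18.8,-30,-40,-60,-78): print(z,proj(W,s['eef_pos']+R@[0,0,z],s).round(1), proj(W,s['eef_pos']+R@[10,0,z],s).round(1))
print(proj(W,[423.9,54.2,7],s),proj(W,[533.1,25.3,7],s),proj(W,[375.6,67,7],s))
print(proj(calibration('side'),[s['eef_pos'],[423.9,54.2,7]]), proj(calibration('side'),s['eef_pos']+R@[0,0,-40]))
print(s['joints'],s['tau'],s['wrist_force'])
E
```

```text
0 [[318.9 230.1]] [[318.9 214.7]]
-10 [[318.9 236.4]] [[318.9 220.4]]
-18.8 [[318.8 242.4]] [[318.8 225.8]]
-30 [[318.8 250.9]] [[318.8 233.4]]
-40 [[318.7 259.2]] [[318.7 240.9]]
-60 [[318.7 278.9]] [[318.7 258.8]]
-78 [[318.5 301. ]] [[318.5 278.9]]
[[318.64021561 233.34501134]] [[318.74706068  26.39580004]] [[318.57569205 306.15793527]]
[[316.40362554 272.91878947]
 [316.27506902 271.00366196]] [[315.86690668 257.65905453]]
[-2.79220372e-02  5.29095793e-01  2.19821311e+00 -2.00342840e-04
  4.14203506e-01  1.80130192e+00] [-6.13634984e-04 -4.74580085e+01 -9.54374939e+00  6.35651231e-03
 -8.80495179e-02  4.79102326e-06] [-0.14647613 -0.83605092 -0.56576704]
```

Both cameras agree that the fingertips really stand about 26–30 mm above the nominal TCP, and there was no contact. I'll open, go 12 mm lower (tips still at least 2 mm up) and feel for the worktop.

```bash
python3 -m pendant '[{"dx":0,"dy":0,"dz":0,"rx":0,"ry":0,"rz":0,"gripper":-0.2},{"dx":0,"dy":0,"dz":0,"rx":0,"ry":0,"rz":0,"gripper":-0.2},{"dx":0,"dy":0,"dz":0,"rx":0,"ry":0,"rz":0,"gripper":-0.2},{"dx":0,"dy":0,"dz":0,"rx":0,"ry":0,"rz":0,"gripper":-0.2},{"dx":0,"dy":0,"dz":0,"rx":0,"ry":0,"rz":0,"gripper":-0.2}]' 50
python3 -m pendant '[{"dx":0,"dy":0,"dz":-4,"rx":0,"ry":0,"rz":0,"gripper":-0.2},{"dx":0,"dy":0,"dz":-4,"rx":0,"ry":0,"rz":0,"gripper":-0.2},{"dx":0,"dy":0,"dz":-4,"rx":0,"ry":0,"rz":0,"gripper":-0.2},{"dx":0,"dy":0,"dz":0,"rx":0,"ry":0,"rz":0,"gripper":-0.2},{"dx":0,"dy":0,"dz":0,"rx":0,"ry":0,"rz":0,"gripper":-0.2}]'
python3 - <<'E'
from h import *
im=snapshot('wrist');im2=snapshot('side');cv2.imwrite('pics/g2w.png',im[:,:,::-1]);cv2.imwrite('pics/g2s.png',im2[:,:,::-1])
print(observe()['wrist_force'],observe()['eef_pos'])
E
```

```text
t: 5.15
eef_pos: [423.8, 54.1, 1.8]
tcp_rot: [3.115, -0.404, -0.0]
wrist_force: [-0.0, -0.0, 0.4]
gripper_width: 34.5
grasp_force: 0.0
t: 5.65
eef_pos: [423.7, 54.1, -10.4]
tcp_rot: [3.115, -0.404, -0.001]
wrist_force: [0.6, -0.3, 0.5]
gripper_width: 37.9
grasp_force: 0.0
[0.60612487 0.03599408 0.21622238] [423.85898737  54.06369691 -10.18843294]
```

```bash
for i in 1; do python3 -m pendant '[{"dx":0,"dy":0,"dz":-2,"rx":0,"ry":0,"rz":0,"gripper":-0.2},{"dx":0,"dy":0,"dz":-2,"rx":0,"ry":0,"rz":0,"gripper":-0.2},{"dx":0,"dy":0,"dz":0,"rx":0,"ry":0,"rz":0,"gripper":-1},{"dx":0,"dy":0,"dz":0,"rx":0,"ry":0,"rz":0,"gripper":-1},{"dx":0,"dy":0,"dz":0,"rx":0,"ry":0,"rz":0,"gripper":-1}]' 50; done
```

```text
t: 6.25
eef_pos: [423.8, 54.1, -14.2]
tcp_rot: [3.115, -0.404, -0.0]
wrist_force: [0.2, 0.8, -1.7]
gripper_width: 19.2
grasp_force: 0.0
```

```bash
python3 -m pendant '[{"dx":0,"dy":0,"dz":0,"rx":0,"ry":0,"rz":0,"gripper":-1},{"dx":0,"dy":0,"dz":0,"rx":0,"ry":0,"rz":0,"gripper":-1},{"dx":0,"dy":0,"dz":0,"rx":0,"ry":0,"rz":0,"gripper":-1},{"dx":0,"dy":0,"dz":0,"rx":0,"ry":0,"rz":0,"gripper":-1},{"dx":0,"dy":0,"dz":0,"rx":0,"ry":0,"rz":0,"gripper":-1}]'
```

```text
t: 6.75
eef_pos: [423.8, 54.1, -14.2]
tcp_rot: [3.115, -0.404, -0.0]
wrist_force: [-0.2, 0.6, 0.3]
gripper_width: 0.4
grasp_force: 0.0
```

```bash
python3 -m pendant '[{"dx":0,"dy":0,"dz":0,"rx":0,"ry":0,"rz":0,"gripper":-0.4},{"dx":0,"dy":0,"dz":0,"rx":0,"ry":0,"rz":0,"gripper":-0.4},{"dx":0,"dy":0,"dz":0,"rx":0,"ry":0,"rz":0,"gripper":-0.4},{"dx":0,"dy":0,"dz":0,"rx":0,"ry":0,"rz":0,"gripper":-0.4},{"dx":0,"dy":0,"dz":0,"rx":0,"ry":0,"rz":0,"gripper":-0.4}]'
python3 -m pendant '[{"dx":0,"dy":0,"dz":-4,"rx":0,"ry":0,"rz":0,"gripper":-0.4},{"dx":0,"dy":0,"dz":-4,"rx":0,"ry":0,"rz":0,"gripper":-0.4},{"dx":0,"dy":0,"dz":-2,"rx":0,"ry":0,"rz":0,"gripper":-0.4},{"dx":0,"dy":0,"dz":0,"rx":0,"ry":0,"rz":0,"gripper":-0.4},{"dx":0,"dy":0,"dz":0,"rx":0,"ry":0,"rz":0,"gripper":-0.4}]'
python3 -m pendant '[{"dx":0,"dy":0,"dz":-2,"rx":0,"ry":0,"rz":0,"gripper":-0.4},{"dx":0,"dy":0,"dz":-1,"rx":0,"ry":0,"rz":0,"gripper":-0.4},{"dx":0,"dy":0,"dz":0,"rx":0,"ry":0,"rz":0,"gripper":-0.4},{"dx":0,"dy":0,"dz":0,"rx":0,"ry":0,"rz":0,"gripper":-0.4},{"dx":0,"dy":0,"dz":0,"rx":0,"ry":0,"rz":0,"gripper":-0.4}]'
```

```text
t: 7.25
eef_pos: [423.8, 54.1, -14.2]
tcp_rot: [3.115, -0.405, 0.0]
wrist_force: [-0.3, 0.1, -0.1]
gripper_width: 28.2
grasp_force: 0.0
t: 7.75
eef_pos: [423.7, 54.1, -24.3]
tcp_rot: [3.115, -0.404, -0.001]
wrist_force: [-0.1, -0.0, -1.3]
gripper_width: 29.0
grasp_force: 0.0
t: 8.25
eef_pos: [423.9, 54.1, -27.2]
tcp_rot: [3.115, -0.404, 0.0]
wrist_force: [-0.3, 0.7, 0.7]
gripper_width: 28.7
grasp_force: 0.0
```

```bash
python3 -m pendant '[{"dx":0,"dy":0,"dz":-2,"rx":0,"ry":0,"rz":0,"gripper":-0.4},{"dx":0,"dy":0,"dz":-1,"rx":0,"ry":0,"rz":0,"gripper":-0.4},{"dx":0,"dy":0,"dz":0,"rx":0,"ry":0,"rz":0,"gripper":-0.4},{"dx":0,"dy":0,"dz":0,"rx":0,"ry":0,"rz":0,"gripper":-1},{"dx":0,"dy":0,"dz":0,"rx":0,"ry":0,"rz":0,"gripper":-1}]'
python3 -m pendant '[{"dx":0,"dy":0,"dz":0,"rx":0,"ry":0,"rz":0,"gripper":-1},{"dx":0,"dy":0,"dz":0,"rx":0,"ry":0,"rz":0,"gripper":-1},{"dx":0,"dy":0,"dz":0,"rx":0,"ry":0,"rz":0,"gripper":-1},{"dx":0,"dy":0,"dz":0,"rx":0,"ry":0,"rz":0,"gripper":-1},{"dx":0,"dy":0,"dz":0,"rx":0,"ry":0,"rz":0,"gripper":-1}]'
python3 - <<'E'
from h import *
im=snapshot('wrist');im2=snapshot('side');cv2.imwrite('pics/g3w.png',im[:,:,::-1]);cv2.imwrite('pics/g3s.png',im2[:,:,::-1])
W=calibration('wrist');s=observe()
# red-brown handle extent along column u=319 at rows
for v in range(20,330,6): print(v,im[v,319],im[v,310], end=' | ')
print(proj(W,[[423.9,54.2,7],[533.1,25.3,7],[375.6,67,7]],s).round(0).tolist())
E
```

```text
t: 8.75
eef_pos: [423.8, 54.1, -30.2]
tcp_rot: [3.115, -0.404, -0.0]
wrist_force: [0.1, -0.6, -0.8]
gripper_width: 17.6
grasp_force: 0.0
t: 9.25
eef_pos: [423.8, 54.1, -30.2]
tcp_rot: [3.115, -0.404, -0.0]
wrist_force: [-1.2, 0.3, -0.2]
gripper_width: 13.5
grasp_force: 50.0
20 [251 245 235] [251 245 234] | 26 [251 245 234] [251 246 233] | 32 [252 249 244] [253 250 245] | 38 [253 253 253] [253 253 254] | 44 [254 254 255] [253 253 253] | 50 [253 252 253] [252 247 236] | 56 [251 245 233] [253 248 239] | 62 [251 245 233] [252 246 235] | 68 [251 245 232] [251 245 233] | 74 [250 243 229] [251 246 234] | 80 [251 244 231] [251 245 233] | 86 [250 243 231] [251 245 233] | 92 [250 243 230] [251 246 234] | 98 [251 245 234] [251 244 232] | 104 [253 252 250] [252 249 245] | 110 [250 250 249] [252 251 248] | 116 [246 235 222] [250 242 228] | 122 [248 240 225] [249 240 227] | 128 [247 238 223] [186 172 151] | 134 [248 238 224] [91 89 78] | 140 [250 243 230] [75 77 68] | 146 [252 219 115] [194 146  79] | 152 [252 219 115] [198 149  80] | 158 [251 219 116] [211 154  82] | 164 [124  70  45] [102  59  3
[... 171 characters left out ...]
] | 200 [149  84  55] [97 59 40] | 206 [83 48 35] [87 54 33] | 212 [87 54 43] [91 58 45] | 218 [84 49 33] [85 51 36] | 224 [83 50 37] [89 54 35] | 230 [144  86  58] [117  72  46] | 236 [133  76  52] [85 54 41] | 242 [123  73  51] [74 46 27] | 248 [66 40 25] [59 33 19] | 254 [73 43 31] [68 44 28] | 260 [70 42 31] [68 43 28] | 266 [67 39 26] [60 33 21] | 272 [72 45 34] [66 43 28] | 278 [70 39 27] [67 41 29] | 284 [130  81  54] [68 42 33] | 290 [110  68  44] [84 51 34] | 296 [71 46 30] [79 48 28] | 302 [75 50 35] [80 50 33] | 308 [59 58 54] [59 56 53] | 314 [84 83 78] [74 70 64] | 320 [140 133 121] [118 111 103] | 326 [135 129 117] [136 129 117] | [[318.0, 257.0], [319.0, 13.0], [318.0, 339.0]]
```

The knife is gripped now (13.5 mm, 50 N). I'll check where knife points project against where they appear, to get the true tool-to-knife relation.

```bash
python3 - <<'E'
from h import *
import pickle
W=calibration('wrist');s=observe();s0=dict(s)
o=np.array([423.9,54.2,7]);d=np.array([np.cos(-.259),np.sin(-.259),0])
for zz in(0,15,30): 
    s['eef_pos']=s0['eef_pos']+[0,0,zz];print(zz,[(x,proj(W,o+d*x,s)[0].round(0).tolist()) for x in(-50,0,36,42,50,68,113)])
# profile in wB
B=pickle.load(open('wB.pkl','rb'));print('B',[(x,(proj(W,o+d*x,B)[0]*1.25).round(0).tolist()) for x in(-50,0,36,42,50,68,113)])
print(s0['joints'])
im=cv2.imread('pics/g3w.png')[:,:,::-1]
for v in range(0,20,2): print(v,im[v,319],end='')
E
```

```text
0 [(-50, [318.0, 339.0]), (0, [318.0, 257.0]), (36, [319.0, 189.0]), (42, [319.0, 177.0]), (50, [319.0, 160.0]), (68, [319.0, 122.0]), (113, [319.0, 13.0])]
15 [(-50, [318.0, 323.0]), (0, [319.0, 245.0]), (36, [319.0, 182.0]), (42, [319.0, 170.0]), (50, [319.0, 155.0]), (68, [319.0, 119.0]), (113, [319.0, 20.0])]
30 [(-50, [319.0, 308.0]), (0, [319.0, 235.0]), (36, [319.0, 175.0]), (42, [319.0, 165.0]), (50, [319.0, 151.0]), (68, [319.0, 117.0]), (113, [319.0, 26.0])]
B [(-50, [395.0, 302.0]), (0, [395.0, 230.0]), (36, [395.0, 173.0]), (42, [395.0, 163.0]), (50, [395.0, 150.0]), (68, [395.0, 119.0]), (113, [396.0, 36.0])]
[-2.78928577e-02  6.00474273e-01  2.21556225e+00 -3.11469328e-04
  3.25594437e-01  1.80135763e+00]
0 [150 144 126]2 [148 142 123]4 [153 147 126]6 [151 146 126]8 [151 146 126]10 [166 154 137]12 [255 248 237]14 [252 248 237]16 [252 247 236]18 [252 246 236]
```

Reported pose and camera agree (tip at v≈12, ferrule at 160). So the knife axis sits 37 mm above the TCP and is aligned with tool x. I'm lifting and hovering in front of the tin.

```bash
python3 -m pendant '[{"dx":0,"dy":0,"dz":15,"rx":0,"ry":0,"rz":0,"gripper":-1},{"dx":0,"dy":0,"dz":30,"rx":0,"ry":0,"rz":0,"gripper":-1},{"dx":10,"dy":0,"dz":30,"rx":0,"ry":0,"rz":0.06,"gripper":-1},{"dx":20,"dy":0,"dz":30,"rx":0,"ry":0,"rz":0.06,"gripper":-1},{"dx":20,"dy":0,"dz":20,"rx":0,"ry":0,"rz":0.06,"gripper":-1}]' 60
python3 -m pendant '[{"dx":20,"dy":0,"dz":15,"rx":0,"ry":0,"rz":0.06,"gripper":-1},{"dx":20,"dy":0,"dz":10,"rx":0,"ry":0,"rz":0.055,"gripper":-1},{"dx":6,"dy":0,"dz":0,"rx":0,"ry":0,"rz":0,"gripper":-1},{"dx":0,"dy":0,"dz":0,"rx":0,"ry":0,"rz":0,"gripper":-1},{"dx":0,"dy":0,"dz":0,"rx":0,"ry":0,"rz":0,"gripper":-1}]'
python3 - <<'E'
from h import *
import pickle
s=observe();im=snapshot('wrist');pickle.dump(s,open('wC.pkl','wb'));cv2.imwrite('pics/wC.png',im[:,:,::-1]);print(s['eef_pos'],s['tcp_rot'],s['gripper_width'],s['grasp_force'])
for n in('side','top'): cv2.imwrite(f'pics/{n}C.png',snapshot(n)[:,:,::-1])
for v in range(0,60,4): print(v,im[v,319],end='')
E
```

```text
t: 9.85
eef_pos: [474.6, 54.1, 97.0]
tcp_rot: [3.139, -0.119, 0.003]
wrist_force: [-0.1, 0.4, -0.8]
gripper_width: 13.5
grasp_force: 60.0
t: 10.35
eef_pos: [518.4, 54.1, 118.8]
tcp_rot: [-3.141, -0.056, 0.004]
wrist_force: [-0.4, -0.6, -1.0]
gripper_width: 13.6
grasp_force: 60.0
[518.41909211  54.11234533 118.82106505] [-3.14107649 -0.05593125  0.00362499] 13.600097647486843 59.98950719833374
0 [250 244 232]4 [250 244 233]8 [251 245 233]12 [250 243 229]16 [251 245 234]20 [250 244 232]24 [251 244 233]28 [250 242 230]32 [252 251 249]36 [251 246 237]40 [251 247 240]44 [252 248 243]48 [250 244 233]52 [250 244 231]56 [250 243 231]
```

```bash
python3 -m pendant '[{"dx":-20,"dy":10,"dz":0,"rx":0,"ry":0,"rz":0,"gripper":-1},{"dx":-11.4,"dy":20,"dz":-20,"rx":0,"ry":0,"rz":0,"gripper":-1},{"dx":0,"dy":21,"dz":-25,"rx":0,"ry":0,"rz":0,"gripper":-1},{"dx":0,"dy":0,"dz":-25,"rx":0,"ry":0,"rz":0,"gripper":-1},{"dx":0,"dy":0,"dz":-20,"rx":0,"ry":0,"rz":0,"gripper":-1}]'
python3 -m pendant '[{"dx":0,"dy":0,"dz":-17,"rx":0,"ry":0,"rz":0,"gripper":-1},{"dx":0,"dy":0,"dz":0,"rx":0,"ry":0,"rz":0,"gripper":-1},{"dx":0,"dy":0,"dz":0,"rx":0,"ry":0,"rz":0,"gripper":-1},{"dx":0,"dy":0,"dz":0,"rx":0,"ry":0,"rz":0,"gripper":-1},{"dx":0,"dy":0,"dz":0,"rx":0,"ry":0,"rz":0,"gripper":-1}]'
python3 - <<'E'
from h import *
import pickle
s=observe();pickle.dump(s,open('wD.pkl','wb'));print(s['eef_pos'],s['tcp_rot'])
I={n:snapshot(n)[:,:,::-1] for n in('wrist','side','top')}
for n in I: cv2.imwrite(f'pics/{n}D.png',I[n])
tip=s['eef_pos']+cv2.Rodrigues(s['tcp_rot'])[0]@[113,0,-37.2]
for n in('side','top'): print(n,'tip exp',proj(calibration(n),tip))
print(tip)
def cr(im,x,y,w,h,W_,H_): return cv2.resize(im[y:y+h,x:x+w],(W_,H_),interpolation=cv2.INTER_CUBIC)
wc=cv2.imread('pics/wC.png')
# 800x600: left-top side crop 80x60 x5; right-top top crop 80x60 x5; bottom-left wC left part, bottom-right wD tip/ rest
out=np.vstack([np.hstack([cr(I['side'],195,185,80,60,400,300),cr(I['top'],225,130,80,60,400,300)]),
 np.hstack([cr(wc,120,0,200,150,400,300),cr(wc,330,0,200,150,400,300)])])
cv2.imwrite('pics/last.png',out)
E
```

```text
t: 11.0
eef_pos: [487.5, 105.6, 28.6]
tcp_rot: [3.141, 0.059, -0.001]
wrist_force: [0.1, -0.3, -0.7]
gripper_width: 13.5
grasp_force: 60.0
t: 11.5
eef_pos: [488.8, 105.1, 13.6]
tcp_rot: [3.141, 0.058, 0.002]
wrist_force: [0.3, -0.7, -0.0]
gripper_width: 13.4
grasp_force: 60.0
[488.79562493 105.06717455  13.64319172] [3.14105807e+00 5.76395212e-02 2.20420460e-03]
side tip exp [[246.1894065  224.97306509]]
top tip exp [[259.72523742 176.62467161]]
[601.6672419  109.21218463  51.0016844 ]
```

View pics/last.png

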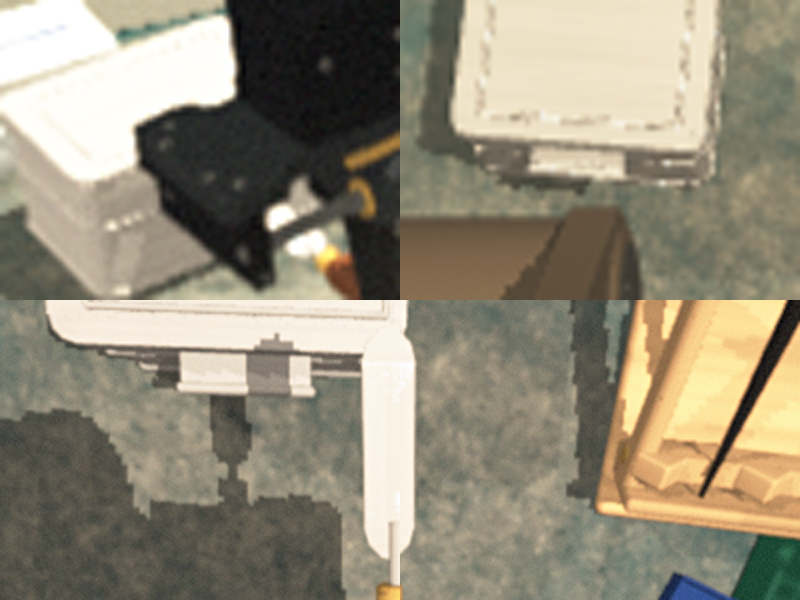

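The composite shows the tab in the wrist view C with its front edge from (210,42) to (276.5,42) px. The blade tip is at (314,15) there, close to the expected place. In the side view the blade shows between the fingers near (251,226), where expected, with its tip hidden. I'll compute the tab from wrist view C.

```bash
python3 - <<'E'
from h import *
import pickle
W=calibration('wrist');C=pickle.load(open('wC.pkl','rb'));A=pickle.load(open('wA.pkl','rb'))
for z in(48,53,58):
    a=atz(W,(210,42),z,C);b=atz(W,(276.5,42.5),z,C);print(z,a.round(1),b.round(1),np.linalg.norm(a-b),((a+b)/2).round(1))
print('tabR tri AC',tri([ray(W,(276.5,42.5),C),ray(W,(247/1.25,157/1.25),A)]))
print('tabR tri CST',tri([ray(W,(276.5,42.5),C),ray(calibration('side'),(248.4,214.6)),ray(calibration('top'),(270,165))]))
print('tabL tri CST',tri([ray(W,(210,42),C),ray(calibration('side'),(230,222.2)),ray(calibration('top'),(251,164.6))]))
R=cv2.Rodrigues(C['tcp_rot'])[0];print(proj(W,C['eef_pos']+R@[113,0,-37.2],C),R[:,0])
E
```

```text
48 [630.2 135.6  48. ] [631.7  88.5  48. ] 47.06852975398072 [631.  112.1  48. ]
53 [629.7 134.2  53. ] [631.1  88.   53. ] 46.216105913578275 [630.4 111.1  53. ]
58 [629.1 132.7  58. ] [630.5  87.4  58. ] 45.36368207317583 [629.8 110.1  58. ]
tabR tri AC (array([629.24574752,  86.46639556,  62.30115658]), [np.float64(0.86933552972452), np.float64(0.8693355297243321)])
tabR tri CST (array([630.94398303,  87.22561897,  54.08289233]), [np.float64(0.6085657286920358), np.float64(0.9549729310396186), np.float64(0.5784417787913783)])
tabL tri CST (array([629.15886858, 133.35533917,  54.57316301]), [np.float64(0.48246441897972), np.float64(0.18482796110069746), np.float64(0.6643539098990238)])
[[319.24632809  12.77212595]] [ 0.9993634   0.03560147 -0.0023071 ]
```

```bash
python3 -m pendant '[{"dx":5,"dy":0,"dz":-2.5,"rx":0,"ry":0,"rz":0,"gripper":-1},{"dx":8,"dy":0.5,"dz":0,"rx":0,"ry":0,"rz":0,"gripper":-1},{"dx":8,"dy":0.5,"dz":0,"rx":0,"ry":0,"rz":0,"gripper":-1},{"dx":8,"dy":0.5,"dz":0,"rx":0,"ry":0,"rz":0,"gripper":-1},{"dx":7,"dy":0,"dz":0,"rx":0,"ry":0,"rz":0,"gripper":-1}]'
python3 -m pendant '[{"dx":0,"dy":0,"dz":0,"rx":0,"ry":0,"rz":0,"gripper":-1},{"dx":0,"dy":0,"dz":2,"rx":0,"ry":0,"rz":0,"gripper":-1},{"dx":0,"dy":0,"dz":3,"rx":0,"ry":0,"rz":0,"gripper":-1},{"dx":0,"dy":0,"dz":3,"rx":0,"ry":0,"rz":0,"gripper":-1},{"dx":0,"dy":0,"dz":3,"rx":0,"ry":0,"rz":0,"gripper":-1}]'
```

```text
t: 12.15
eef_pos: [525.4, 106.6, 10.2]
tcp_rot: [3.141, 0.058, 0.0]
wrist_force: [0.3, -0.4, -0.6]
gripper_width: 13.5
grasp_force: 60.0
t: 12.65
eef_pos: [524.2, 106.6, 21.6]
tcp_rot: [3.141, 0.058, -0.0]
wrist_force: [-0.7, 0.8, -0.0]
gripper_width: 13.2
grasp_force: 60.0
```

```bash
python3 -m pendant '[{"dx":0.5,"dy":0,"dz":6,"rx":0,"ry":0,"rz":0,"gripper":-1},{"dx":1,"dy":0,"dz":6,"rx":0,"ry":0,"rz":0,"gripper":-1},{"dx":2,"dy":0,"dz":6,"rx":0,"ry":0,"rz":0,"gripper":-1},{"dx":2,"dy":0,"dz":6,"rx":0,"ry":0,"rz":0,"gripper":-1},{"dx":3,"dy":0,"dz":6,"rx":0,"ry":0,"rz":0,"gripper":-1}]'
python3 - <<'E'
from h import *
s=observe();R=cv2.Rodrigues(s['tcp_rot'])[0];print('tip',s['eef_pos']+R@[113,0,-37.2],s['wrist_force'],s['ft_torque'])
im=snapshot('side')[:,:,::-1];cv2.imwrite('pics/sideE.png',im);a=cv2.imread('pics/sideD.png')
d=np.abs(im.astype(int)-a).sum(2)>60
for v in range(180,232,3): print(v,''.join('#' if d[v,u] else '.' for u in range(180,262,1)))
# predicted lid front-left corner for angles
o=np.array([643.3,110.4]);c,sn=np.cos(.035),np.sin(.035)
def lidpt(x,y,z,th):
    dx,dz=x-88.5,z-60;X=88.5+dx*np.cos(th)+dz*np.sin(th);Z=60-dx*np.sin(th)+dz*np.cos(th)
    return [o[0]+c*X-sn*y,o[1]+sn*X+c*y,Z]
for th in(0,.1,.2,.3,.4): print(th,proj(calibration('side'),[lidpt(-2.5,60.5,69,th),lidpt(86.5,60.5,69,th)]).round(0).tolist())
E
```

```text
t: 13.15
eef_pos: [533.1, 106.6, 51.9]
tcp_rot: [3.141, 0.058, 0.0]
wrist_force: [0.0, -0.0, -1.4]
gripper_width: 13.6
grasp_force: 60.0
tip [646.02465359 110.73011483  89.12618527] [ 0.04054909 -0.00965317 -1.41873366] [0.05589319 0.17589782 0.00370119]
180 ..............................#############################.......................
183 ..........................###################################...................##
186 ...........................##################################.............########
189 ...........................####################################.....##########.###
192 ..............................################################........#........###
195 ................................##########################.####.....######......##
198 ............................#...###########################################..#....
201 ...................##............#####################.##############...###...###.
204 .............##.....................#########################.########.........###
207 ...............#################################.##..#####
[... 203 characters left out ...]
........................##################.#############################.........#
219 ...........................###########.##...#############################...#....#
222 ................................######........###############################.....
225 ....................................###.......###########################..#######
228 ....................................#...........####################.####.######.#
231 ......##...........................................#########################.###..
0 [[212.0, 221.0], [193.0, 205.0]]
0.1 [[211.0, 217.0], [192.0, 205.0]]
0.2 [[209.0, 214.0], [192.0, 204.0]]
0.3 [[208.0, 210.0], [192.0, 204.0]]
0.4 [[207.0, 206.0], [192.0, 204.0]]
```

The lid is rising with the blade (wrist torque, and changes at the lid's left edge). I continue along the arc.

```bash
python3 -m pendant '[{"dx":5,"dy":0,"dz":10,"rx":0,"ry":0,"rz":0,"gripper":-1},{"dx":6.5,"dy":0,"dz":10,"rx":0,"ry":0,"rz":0,"gripper":-1},{"dx":8,"dy":0.5,"dz":10,"rx":0,"ry":0,"rz":0,"gripper":-1},{"dx":10,"dy":0.5,"dz":9,"rx":0,"ry":0,"rz":0,"gripper":-1},{"dx":11,"dy":0.5,"dz":7.5,"rx":0,"ry":0,"rz":0,"gripper":-1}]'
python3 -m pendant '[{"dx":12,"dy":0.5,"dz":6.5,"rx":0,"ry":0,"rz":0,"gripper":-1},{"dx":9,"dy":0,"dz":3,"rx":0,"ry":0,"rz":0,"gripper":-1},{"dx":9,"dy":0.5,"dz":2,"rx":0,"ry":0,"rz":0,"gripper":-1},{"dx":0,"dy":0,"dz":0,"rx":0,"ry":0,"rz":0,"gripper":-1},{"dx":0,"dy":0,"dz":0,"rx":0,"ry":0,"rz":0,"gripper":-1}]'
python3 - <<'E'
from h import *
s=observe();R=cv2.Rodrigues(s['tcp_rot'])[0];print('tip',s['eef_pos']+R@[113,0,-37.2],s['wrist_force'],s['ft_torque'])
im=snapshot('side')[:,:,::-1];cv2.imwrite('pics/sideF.png',im);cv2.imwrite('pics/topF.png',snapshot('top')[:,:,::-1]);cv2.imwrite('pics/wF.png',snapshot('wrist')[:,:,::-1])
# lid top-left corner region: brightness map
for v in range(150,232,4): print(v,''.join('#' if im[v,u].min()>200 else ('+' if im[v,u].min()>120 else '.') for u in range(180,262,1)))
E
```

```text
t: 13.7
eef_pos: [574.1, 108.1, 98.9]
tcp_rot: [3.141, 0.058, 0.001]
wrist_force: [-0.2, -0.1, -0.2]
gripper_width: 13.2
grasp_force: 60.0
t: 14.2
eef_pos: [603.1, 109.1, 109.0]
tcp_rot: [3.141, 0.058, -0.001]
wrist_force: [0.8, 0.2, -0.4]
gripper_width: 13.8
grasp_force: 60.0
tip [716.09147437 113.23335172 146.10418611] [ 0.79897751  0.24689091 -0.36659335] [ 0.04733984  0.05738657 -0.01433316]
150 ++++...........................................................+...............+++
154 +++++++++........................++++........................................+++++
158 ++++++++++...................++++++++++..............................+++++++++++++
162 ++++++++++++..............................++#+...........+...........+++++++++++++
166 +++++++++++++++++...............+++++++++++++++......................+++++++++++++
170 +++++++++++++++########+.......+#########+++++++.....................+++++++++++++
174 +++++++++########+++++++++++++++++++###########++....................+++++++++++++
178 ++++++++++++++++++++++++++++++++++++++++++++.........................+++++++++++++
182 +
[... 425 characters left out ...]
++++
202 ############+++++++++++++++++++++++++++++++++++++++++++++++++++++++++++++###++++++
206 #++++++++++++++++####++++++++++++++++++++++++++++++++++++++++++++++++++###++++++++
210 ++#+++++++++########++.++++++++++++++++++++++++++++++++++++++#++++++++++++++++++++
214 ..+++++++++++++++++++++##++++++++++++++########+++++++++++++++++++++++++####++++++
218 .........++++++++++++++++++#+++++++++++++++++++++++++++++++++++####+++++++++++++++
222 ..........++++++++++++++#+++++++++++++++++++++++++++++++++++++++++++++++++++++++++
226 +++++++++++++.......++++++++++++++++++++++++++++++++++++++++++++++++++++++++###+++
230 ++..................++#+++++++++++++++++.+++++++++++++++++++++++++####++++++++++++
```

```bash
python3 -m pendant '[{"dx":8,"dy":0.3,"dz":1,"rx":0,"ry":0,"rz":0,"gripper":-1},{"dx":8,"dy":0.3,"dz":0,"rx":0,"ry":0,"rz":0,"gripper":-1},{"dx":8,"dy":0.3,"dz":0,"rx":0,"ry":0,"rz":0,"gripper":-1},{"dx":8,"dy":0.3,"dz":-2,"rx":0,"ry":0,"rz":0,"gripper":-1},{"dx":6,"dy":0.2,"dz":-2,"rx":0,"ry":0,"rz":0,"gripper":-1}]'
python3 -m pendant '[{"dx":-10,"dy":0,"dz":0,"rx":0,"ry":0,"rz":0,"gripper":-1},{"dx":-25,"dy":-1,"dz":0,"rx":0,"ry":0,"rz":0,"gripper":-1},{"dx":-30,"dy":-1,"dz":0,"rx":0,"ry":0,"rz":0,"gripper":-1},{"dx":-30,"dy":-1,"dz":0,"rx":0,"ry":0,"rz":0,"gripper":-1},{"dx":-30,"dy":-1,"dz":0,"rx":0,"ry":0,"rz":0,"gripper":-1}]'
python3 - <<'E'
from h import *
s=observe();R=cv2.Rodrigues(s['tcp_rot'])[0];print('tip',s['eef_pos']+R@[113,0,-37.2],s['wrist_force'])
im=snapshot('top')[:,:,::-1];cv2.imwrite('pics/topG.png',im);cv2.imwrite('pics/sideG.png',snapshot('side')[:,:,::-1])
a=cv2.imread('pics/top0.png');d=np.abs(im.astype(int)-a).sum(2)>80
for v in range(90,168,3): print(v,''.join('#' if im[v,u].min()>190 else ('+' if d[v,u] else '.') for u in range(220,310,1)))
o=np.array([643.3,110.4]);c,sn=np.cos(.035),np.sin(.035)
def lidpt(x,y,z,th):
    dx,dz=x-88.5,z-60;X=88.5+dx*np.cos(th)+dz*np.sin(th);Z=60-dx*np.sin(th)+dz*np.cos(th)
    return [o[0]+c*X-sn*y,o[1]+sn*X+c*y,Z]
for th in(1.2,1.4,1.57,1.75,1.95): print(th,proj(calibration('top'),[lidpt(x,y,z,th) for x,z in((-13.5,57),(-2.5,69),(-2.5,56)) for y in(60.5,-60.5)]).round(0).tolist())
E
```

```text
t: 14.85
eef_pos: [642.3, 110.4, 106.0]
tcp_rot: [3.141, 0.058, 0.0]
wrist_force: [0.3, -0.0, -0.2]
gripper_width: 13.5
grasp_force: 60.0
t: 15.35
eef_pos: [514.4, 106.4, 106.2]
tcp_rot: [3.141, 0.058, -0.001]
wrist_force: [1.5, 1.2, 0.1]
gripper_width: 13.4
grasp_force: 60.0
tip [627.29415283 110.56940108 143.40935737] [1.48929522 1.24995549 0.11771031]
90 ........................###################################...............................
93 .......................###################################................................
96 ................++#+++.######+############################................................
99 ...............+++++++.####++++++++++++++++++++++++#####+###+#++++........................
102 .................+.+++++++++++++++++++++++++++++++++++++..+.+++###++......................
105 ..................+++++++++++++++++++++++++++++++++++++++++++.............................
108 ................+++++...++++++++++++++++++++++++++++++++++++++++..+.......................
111 .................++++++++.+++...........++++++++++++++++++++..+++++...........
[... 1523 characters left out ...]
.........
162 ...............+...+..+++......+++++++++++++++++++......+.#...............................
165 ...............+..+++++++...........++++++++++++++........................................
1.2 [[230.0, 124.0], [284.0, 126.0], [231.0, 118.0], [285.0, 121.0], [231.0, 124.0], [285.0, 127.0]]
1.4 [[230.0, 115.0], [284.0, 117.0], [231.0, 110.0], [285.0, 113.0], [231.0, 116.0], [285.0, 118.0]]
1.57 [[231.0, 107.0], [285.0, 109.0], [232.0, 104.0], [286.0, 106.0], [231.0, 109.0], [285.0, 112.0]]
1.75 [[231.0, 100.0], [286.0, 102.0], [233.0, 98.0], [286.0, 100.0], [232.0, 103.0], [286.0, 105.0]]
1.95 [[233.0, 92.0], [286.0, 95.0], [234.0, 92.0], [287.0, 94.0], [233.0, 96.0], [286.0, 98.0]]
```

The lid's far edge in the top view is at rows ~96–99, which puts the lid at about 1.85–1.95 rad: open and free. Now over to the rest, pitching the knife 30° blade up.

```bash
python3 -m pendant '[{"dx":10,"dy":-40,"dz":15,"rx":0,"ry":0,"rz":-0.024,"gripper":-1},{"dx":15,"dy":-42,"dz":15,"rx":0,"ry":0,"rz":-0.024,"gripper":-1},{"dx":15,"dy":-42,"dz":15,"rx":0,"ry":0,"rz":-0.024,"gripper":-1},{"dx":15,"dy":-42,"dz":10,"rx":0,"ry":0,"rz":-0.024,"gripper":-1},{"dx":15,"dy":-42,"dz":5,"rx":0,"ry":0,"rz":-0.025,"gripper":-1}]'
python3 -m pendant '[{"dx":0,"dy":-4,"dz":0,"rx":-0.009,"ry":-0.105,"rz":0,"gripper":-1},{"dx":0,"dy":-4,"dz":0,"rx":-0.009,"ry":-0.105,"rz":0,"gripper":-1},{"dx":0,"dy":0,"dz":0,"rx":-0.009,"ry":-0.105,"rz":0,"gripper":-1},{"dx":0,"dy":0,"dz":0,"rx":-0.009,"ry":-0.105,"rz":0,"gripper":-1},{"dx":0,"dy":0,"dz":0,"rx":-0.009,"ry":-0.104,"rz":0,"gripper":-1}]'
python3 -m pendant '[{"dx":0,"dy":0,"dz":0,"rx":0,"ry":0,"rz":0,"gripper":-1},{"dx":0,"dy":0,"dz":0,"rx":0,"ry":0,"rz":0,"gripper":-1},{"dx":0,"dy":0,"dz":0,"rx":0,"ry":0,"rz":0,"gripper":-1},{"dx":0,"dy":0,"dz":0,"rx":0,"ry":0,"rz":0,"gripper":-1},{"dx":0,"dy":0,"dz":0,"rx":0,"ry":0,"rz":0,"gripper":-1}]'
cat > k.py <<'E'
from h import *
S=np.array([637.9,-114.5,58]);cy,sy=np.cos(-.085),np.sin(-.085);c,s_=np.cos(np.pi/6),.5
Rs=np.array([[cy*c,-sy,-cy*s_],[sy*c,cy,-sy*s_],[s_,0,c]])
def kn(s=None):
    s=s or observe();R=cv2.Rodrigues(s['tcp_rot'])[0];k=s['eef_pos']+R@[0,0,-37.2]
    print('knife in slot',(Rs.T@(k-S)).round(1),'axis',(Rs.T@R[:,0]).round(3),'toolz',(Rs.T@R[:,2]).round(3),'eef',s['eef_pos'].round(1),'F',s['wrist_force'].round(1),'w',round(s['gripper_width'],1),s['t'])
E
python3 - <<'E'
from k import *
kn();im=snapshot('wrist');cv2.imwrite('pics/wH.png',im[:,:,::-1])
for v in range(0,140,3): print(v,im[v,319],end='')
print();print('v60',[ (u,int(im[60,u].min())) for u in range(290,350,3)])
E
```

```text
t: 15.95
eef_pos: [587.3, -103.5, 167.5]
tcp_rot: [3.138, -0.134, 0.003]
wrist_force: [1.2, 0.6, -1.2]
gripper_width: 13.2
grasp_force: 60.0
t: 16.45
eef_pos: [586.5, -109.4, 166.8]
tcp_rot: [3.012, -0.126, 0.803]
wrist_force: [0.7, 0.6, -0.4]
gripper_width: 13.6
grasp_force: 60.0
t: 16.95
eef_pos: [587.3, -108.7, 166.3]
tcp_rot: [3.016, -0.125, 0.797]
wrist_force: [-0.5, -0.3, -0.9]
gripper_width: 12.9
grasp_force: 60.0
knife in slot [ 10.3   1.4 156.4] axis [ 1.     0.002 -0.007] toolz [-0.007  0.003 -1.   ] eef [ 587.3 -108.7  166.3] F [-0.5 -0.3 -0.9] w 12.9 16.95
0 [97 90 79]3 [93 89 75]6 [93 88 73]9 [89 82 69]12 [222 203 184]15 [223 211 191]18 [224 211 190]21 [224 207 190]24 [222 208 191]27 [216 200 179]30 [220 203 184]33 [221 205 184]36 [223 207 188]39 [223 207 187]42 [215 197 177]45 [223 214 194]48 [220 204 183]51 [219 203 185]54 [220 204 183]57 [220 204 185]60 [219 202 182]63 [220 205 185]66 [222 207 185]69 [220 205 183]72 [220 204 185]75 [219 202 183]78 [219 204 183]81 [220 204 182]84 [218 200 182]87 [218 200 180]90 [214 197 178]93 [217 199 177]96 [232 231 219]99 [236 238 229]102 [235 236 228]105 [235 236 228]108 [234 236 226]111 [221 212 192]114 [208 190 171]117 [207 189 172]120 [209 192 172]123 [205 189 167]126 [209 194 172]129 [208 189 169]132 [206 188 169]135 [201 186 165]138 [206 191 173]
v60 [(290, 65), (293, 54), (296, 73), (299, 71), (302, 170), (305, 187), (308, 184), (311, 187), (314, 181), (317, 182), (320, 182), (323, 179), (326, 174), (329, 178), (332, 182), (335, 189), (338, 70), (341, 81), (344, 79), (347, 77)]
```

The knife hasn't slipped: tip at v=11, centred at u=319. As a check on the slot's y, I compare the predicted brush and file slot lines with their pixels in view A.

```bash
python3 - <<'E'
from k import *
import pickle
W=calibration('wrist');A=pickle.load(open('wA.pkl','rb'));T=calibration('top')
pr=lambda y,z,x:((proj(W,S+Rs@[x,y,z],A)[0]*1.25-[375,0])*3.5).round(0).tolist()
for x in(-50,-42,36,60): print(x,'brush',pr(41,-3,x),'file',pr(-41,-3,x),'mid floor',pr(0,-7,x))
pt=lambda y,z,x:((proj(T,S+Rs@[x,y,z])[0]-[230,115])*5).round(0).tolist()
for x in(-50,36): print(x,'top brush',pt(41,-3,x),'file',pt(-41,-3,x))
E
```

```text
-50 brush [211.0, 505.0] file [533.0, 455.0] mid floor [368.0, 472.0]
-42 brush [209.0, 478.0] file [536.0, 427.0] mid floor [369.0, 444.0]
36 brush [184.0, 167.0] file [566.0, 104.0] mid floor [370.0, 128.0]
60 brush [174.0, 48.0] file [577.0, -19.0] mid floor [370.0, 8.0]
-50 top brush [522.0, 353.0] file [689.0, 380.0]
36 top brush [550.0, 180.0] file [721.0, 208.0]
```

The observed lines sit about 1 mm towards -y of the model, so I aim at y = -1. Descending.

```bash
python3 -m pendant '[{"dx":8.6,"dy":-1.2,"dz":-17.2,"rx":0,"ry":0,"rz":0,"gripper":-1},{"dx":8.6,"dy":-1.2,"dz":-17.2,"rx":0,"ry":0,"rz":0,"gripper":-1},{"dx":8.6,"dy":-1.2,"dz":-17.2,"rx":0,"ry":0,"rz":0,"gripper":-1},{"dx":8.6,"dy":-1.2,"dz":-17.2,"rx":0,"ry":0,"rz":0,"gripper":-1},{"dx":8.6,"dy":-1.2,"dz":-17,"rx":0,"ry":0,"rz":0,"gripper":-1}]'
python3 -m pendant '[{"dx":4.8,"dy":-0.4,"dz":-8.3,"rx":0,"ry":0,"rz":0,"gripper":-1},{"dx":4.8,"dy":-0.4,"dz":-8.3,"rx":0,"ry":0,"rz":0,"gripper":-1},{"dx":4.8,"dy":-0.4,"dz":-8.3,"rx":0,"ry":0,"rz":0,"gripper":-1},{"dx":0,"dy":0,"dz":0,"rx":0,"ry":0,"rz":0,"gripper":-1},{"dx":0,"dy":0,"dz":0,"rx":0,"ry":0,"rz":0,"gripper":-1}]'
python3 -c "from k import *;kn()"
```

```text
t: 17.5
eef_pos: [630.4, -114.8, 79.7]
tcp_rot: [3.016, -0.125, 0.797]
wrist_force: [-0.1, 0.2, 0.3]
gripper_width: 12.9
grasp_force: 60.0
t: 18.0
eef_pos: [644.3, -115.8, 55.5]
tcp_rot: [3.016, -0.125, 0.797]
wrist_force: [0.3, -0.2, -0.5]
gripper_width: 13.2
grasp_force: 60.0
knife in slot [ 4.6 -0.9 31.8] axis [ 1.     0.001 -0.007] toolz [-0.007  0.003 -1.   ] eef [ 644.3 -115.8   55.5] F [ 0.3 -0.2 -0.5] w 13.2 18.0
```

```bash
python3 -m pendant '[{"dx":2.5,"dy":-0.2,"dz":-4.3,"rx":0,"ry":0,"rz":0,"gripper":-1},{"dx":2.5,"dy":-0.2,"dz":-4.3,"rx":0,"ry":0,"rz":0,"gripper":-1},{"dx":2.5,"dy":-0.2,"dz":-4.3,"rx":0,"ry":0,"rz":0,"gripper":-1},{"dx":2.5,"dy":-0.2,"dz":-4.3,"rx":0,"ry":0,"rz":0,"gripper":-1},{"dx":0,"dy":0,"dz":0,"rx":0,"ry":0,"rz":0,"gripper":-1}]'
python3 -m pendant '[{"dx":1.5,"dy":-0.1,"dz":-2.6,"rx":0,"ry":0,"rz":0,"gripper":-1},{"dx":1,"dy":-0.1,"dz":-1.8,"rx":0,"ry":0,"rz":0,"gripper":-1},{"dx":0,"dy":0,"dz":0,"rx":0,"ry":0,"rz":0,"gripper":-1},{"dx":0,"dy":0,"dz":0,"rx":0,"ry":0,"rz":0,"gripper":-1},{"dx":0,"dy":0,"dz":0,"rx":0,"ry":0,"rz":0,"gripper":-1}]'
python3 -c "from k import *;kn()"
```

```text
t: 18.5
eef_pos: [654.4, -116.7, 38.5]
tcp_rot: [3.016, -0.125, 0.798]
wrist_force: [0.1, 0.1, -0.6]
gripper_width: 13.5
grasp_force: 60.0
t: 19.0
eef_pos: [656.7, -116.9, 34.1]
tcp_rot: [3.016, -0.125, 0.797]
wrist_force: [-0.3, -0.1, -0.3]
gripper_width: 13.3
grasp_force: 60.0
knife in slot [ 4.7 -0.9  7. ] axis [ 1.     0.001 -0.007] toolz [-0.007  0.002 -1.   ] eef [ 656.7 -116.9   34.1] F [-0.3 -0.1 -0.3] w 13.3 19.0
```

Another 2 mm per step, until it touches.

```bash
python3 -m pendant '[{"dx":1,"dy":-0.1,"dz":-1.7,"rx":0,"ry":0,"rz":0,"gripper":-1},{"dx":0.5,"dy":0,"dz":-0.9,"rx":0,"ry":0,"rz":0,"gripper":-1},{"dx":0,"dy":0,"dz":0,"rx":0,"ry":0,"rz":0,"gripper":-1},{"dx":0,"dy":0,"dz":0,"rx":0,"ry":0,"rz":0,"gripper":-1},{"dx":0,"dy":0,"dz":0,"rx":0,"ry":0,"rz":0,"gripper":-1}]'
python3 -m pendant '[{"dx":0.5,"dy":0,"dz":-0.9,"rx":0,"ry":0,"rz":0,"gripper":-1},{"dx":0.5,"dy":0,"dz":-0.9,"rx":0,"ry":0,"rz":0,"gripper":-1},{"dx":0,"dy":0,"dz":0,"rx":0,"ry":0,"rz":0,"gripper":-1},{"dx":0,"dy":0,"dz":0,"rx":0,"ry":0,"rz":0,"gripper":-1},{"dx":0,"dy":0,"dz":0,"rx":0,"ry":0,"rz":0,"gripper":-1}]'
python3 -c "from k import *;kn()"
```

```text
t: 19.5
eef_pos: [658.3, -117.0, 31.4]
tcp_rot: [3.016, -0.125, 0.797]
wrist_force: [-0.2, 0.1, -0.2]
gripper_width: 13.5
grasp_force: 60.0
t: 20.0
eef_pos: [659.3, -117.0, 29.5]
tcp_rot: [3.016, -0.125, 0.797]
wrist_force: [-0.3, 0.6, -0.4]
gripper_width: 13.5
grasp_force: 60.0
knife in slot [ 4.6 -0.8  1.8] axis [ 1.     0.001 -0.007] toolz [-0.007  0.002 -1.   ] eef [ 659.3 -117.    29.5] F [-0.3  0.6 -0.4] w 13.5 20.0
```

```bash
python3 -m pendant '[{"dx":0.5,"dy":0,"dz":-0.9,"rx":0,"ry":0,"rz":0,"gripper":-1},{"dx":0.5,"dy":0,"dz":-0.9,"rx":0,"ry":0,"rz":0,"gripper":-1},{"dx":0,"dy":0,"dz":0,"rx":0,"ry":0,"rz":0,"gripper":-1},{"dx":0,"dy":0,"dz":0,"rx":0,"ry":0,"rz":0,"gripper":-1},{"dx":0,"dy":0,"dz":0,"rx":0,"ry":0,"rz":0,"gripper":-1}]'
python3 -c "from k import *;kn()"
```

```text
t: 20.5
eef_pos: [660.2, -117.0, 27.9]
tcp_rot: [3.016, -0.125, 0.798]
wrist_force: [-4.3, -0.5, 4.7]
gripper_width: 13.2
grasp_force: 60.0
knife in slot [ 4.6 -0.7 -0.1] axis [ 1.     0.001 -0.007] toolz [-0.007  0.002 -1.   ] eef [ 660.2 -117.    27.9] F [-4.3 -0.5  4.7] w 13.2 20.5
```

The knife touched the slot floor at z≈0 (6 N), so it is seated. Releasing gently and backing out square.

```bash
python3 -m pendant '[{"dx":0,"dy":0,"dz":0,"rx":0,"ry":0,"rz":0,"gripper":-0.45},{"dx":0,"dy":0,"dz":0,"rx":0,"ry":0,"rz":0,"gripper":-0.45},{"dx":0,"dy":0,"dz":0,"rx":0,"ry":0,"rz":0,"gripper":-0.45},{"dx":0,"dy":0,"dz":0,"rx":0,"ry":0,"rz":0,"gripper":-0.45},{"dx":0,"dy":0,"dz":0,"rx":0,"ry":0,"rz":0,"gripper":-0.45}]'
python3 -m pendant '[{"dx":0,"dy":0,"dz":0,"rx":0,"ry":0,"rz":0,"gripper":-0.45},{"dx":-2.5,"dy":0.2,"dz":4.3,"rx":0,"ry":0,"rz":0,"gripper":-0.45},{"dx":-5,"dy":0.4,"dz":8.7,"rx":0,"ry":0,"rz":0,"gripper":-0.45},{"dx":-10,"dy":0.8,"dz":17.3,"rx":0,"ry":0,"rz":0,"gripper":-0.45},{"dx":-10,"dy":0.8,"dz":17.3,"rx":0,"ry":0,"rz":0,"gripper":-0.45}]'
python3 -m pendant '[{"dx":-10,"dy":0.8,"dz":17.3,"rx":0,"ry":0,"rz":0,"gripper":-0.45},{"dx":-20,"dy":1.6,"dz":34,"rx":0,"ry":0,"rz":0,"gripper":-0.45},{"dx":-20,"dy":1.6,"dz":34,"rx":0,"ry":0,"rz":0,"gripper":-0.45},{"dx":0,"dy":0,"dz":0,"rx":0,"ry":0,"rz":0,"gripper":-0.45},{"dx":0,"dy":0,"dz":0,"rx":0,"ry":0,"rz":0,"gripper":-0.45}]'
python3 - <<'E'
from k import *
s=observe();kn(s);im=snapshot('wrist');W=calibration('wrist')
for x in(-50,50,68,113): print(x,proj(W,S+Rs@[x,-1,0],s)[0].round(0).tolist())
h=im.astype(int)
for x in(-30,-20,-10,0,10,20,30,45,56,80,100,110,118):
    u,v=proj(W,S+Rs@[x,-1,0],s)[0].round().astype(int)
    if 0<=v<400: print(x,u,v,im[v,u], ''.join('W' if p.min()>170 else ('B' if p[0]>p[2]*1.8 and p[0]<170 else '.') for p in h[v,u-20:u+21]))
t=snapshot('top');cv2.imwrite('pics/topZ.png',t[:,:,::-1])
for v in range(90,112,3): print(v,''.join('#' if t[v,u].min()>190 else '.' for u in range(220,310)))
E
```

```text
t: 21.0
eef_pos: [660.3, -117.0, 27.7]
tcp_rot: [3.016, -0.125, 0.797]
wrist_force: [-0.1, -0.2, -0.6]
gripper_width: 26.1
grasp_force: 0.0
t: 21.5
eef_pos: [632.2, -114.8, 75.5]
tcp_rot: [3.016, -0.125, 0.796]
wrist_force: [-0.0, -0.1, -0.0]
gripper_width: 25.8
grasp_force: 0.0
t: 22.0
eef_pos: [583.0, -110.9, 161.5]
tcp_rot: [3.014, -0.125, 0.8]
wrist_force: [0.7, -0.3, 0.6]
gripper_width: 26.0
grasp_force: 0.0
knife in slot [  4.3  -1.2 154.4] axis [ 1.     0.002 -0.005] toolz [-0.005  0.002 -1.   ] eef [ 583.  -110.9  161.5] F [ 0.7 -0.3  0.6] w 26.0 22.0
-50 [319.0, 237.0]
50 [320.0, 133.0]
68 [320.0, 112.0]
113 [320.0, 56.0]
-30 319 217 [111  67  43] BBBBBBBBBBBBBBBBBBBBBBBBBBBB.............
-20 319 207 [107  63  37] BBBBBBBBB.....BBBBBBBBBBBBBB..........BBB
-10 319 197 [111  69  44] BBBBBBB......BBBBBBBBBBBBBBB........BBBBB
0 319 187 [109  66  45] BBBB.........BBBBBBBBBBBBBBB....BBBBBBBB.
10 319 176 [111  66  46] .............BBBBBBBBBBBBBBBBBBBBB.......
20 320 166 [113  65  45] BBBBBBBBBBBBBBBBBBBBBBBBBBBBBBBBBBBBBBBBB
30 320 155 [114  67  43] BBBBBB......BBBBBBBBBBBBBBBB....
[... 466 characters left out ...]
#######...............................
93 .......................###################################................................
96 ..................###.#######.############################................................
99 .................###########.......................#####.#####............................
102 ...........................................................#######........................
105 ..........................................................................................
108 ..........................................................................................
111 ..........................................................................................
```

The knife lies aligned in the middle slot, its tip at about the right distance. The lid is still open and the gripper is clear, so I hand in.

```bash
python3 -c "from station import *;print(hand_in())"
```

```text
the job is handed in; nothing more can be done
None
```

I levered the tin's lid open with the knife and it stands open by itself; the knife lies seated in the rest's middle slot, blade up, and I handed the job in at about 22 s — no verdict came back, so the result rests on my own camera and force checks.

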